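# Make up a delivery tray of valve housings and bolt it in its cradle

### The job

Draw the cradle's bolt fully back, lift the top tray off the pile and seat it flat in the cradle, then seat the next tray flat in the plain frame that has no bolt; leave the last tray on its board. Then put every valve housing whose white tag lies flat into the cradle's tray and every one whose white tag stands up into the other tray, each standing upright on the tray's floor, in any compartment. When all are in, slide the bolt fully home into its keeper over the tray's lip, and leave the other things on the bench where they are.

Things in the scene. Friction and masses are not known exactly. Their poses are not given: they have to be found in the camera images.
- tray_top: steel tray, first (top) of the pile of three; all alike: outside 180 (x) x 140 (y) x 52 mm, walls 5 mm, inner floor at z = 10 mm, about 0.35 kg. A divider 10 mm thick along x at y = 0, top at z = 42 mm, makes two compartments 170 x 60 mm, centred at y = +/-35 mm. Origin: centre of the underside, z up.
- tray_mid: second tray of the pile, same as tray_top. Trays are best lifted by pinching the middle of the divider from above, fingers opened only 30 to 50 mm so that both go into the compartments. A lip 40 mm wide, 6 mm thick, flush with the rim, sticks out 25 mm at each short end.
- tray_low: bottom tray of the pile, same as tray_top; stays on its board. Each tray's foot (160 x 120 mm, 6 mm deep, under the floor) sinks loosely into the tray below: 46 mm from tray to tray.
- board: low wooden board 220 x 170 x 12 mm, fixed, under the pile of trays. Origin: centre of the underside, on the bench. Board and dock may change places from run to run.
- cradle: fixed grey cradle with a bolt: shallow frame, inside 190 (x) x 150 (y) mm, floor z = 6, fence top z = 25 mm; a tray fits either way round with 5 mm play. Origin: centre of the underside. Outside its -x end, along y at x = -113 mm: barrel y = -46..-30, keeper y = 30..48 (both 80 mm tall), track y = -165..-30. A seated tray's lip lies 3 mm below the bolt's path.
- dock: fixed plain grey locating frame without a bolt: inside 190 (x) x 150 (y) mm, floor at z = 6 mm, fence top at z = 25 mm; a tray fits either way round with 5 mm play. Origin: centre of the underside.
- bolt (a joint): travel of the steel barrel bolt in m: 0 = fully home, nose 16 mm deep in the keeper; grows to 0.078 = fully drawn back, moving along the cradle's -y. Starts home or nearly so, across the gap, where it blocks a tray being set in. Stays where it is left; takes 2 to 3 N to slide.
- bolt_knob (a point): top of the bolt's upright round knob, 16 mm diameter, 112 mm above the bench; 33 mm of it below this point can be pinched. In the cradle's frame: x = -113 mm, y = -54 mm minus the bolt's travel.
- flat1: valve housing, 85 mm tall, 0.35 kg: dark steel flange 64 (x) x 42 (y) x 14 mm, a 24 mm aluminium pipe stub upright on its middle (34 mm collar round it up to 36 mm). Origin: centre of the underside, z up, x towards the tag. May be absent. White tag: a 20 mm round disc lying FLAT on the flange.
- flat2: valve housing, 85 mm tall, 0.35 kg: dark steel flange 64 (x) x 42 (y) x 14 mm, a 24 mm aluminium pipe stub upright on its middle (34 mm collar round it up to 36 mm). Origin: centre of the underside, z up, x towards the tag. May be absent. White tag: a 20 mm round disc lying FLAT on the flange.
- flat3: valve housing, 85 mm tall, 0.35 kg: dark steel flange 64 (x) x 42 (y) x 14 mm, a 24 mm aluminium pipe stub upright on its middle (34 mm collar round it up to 36 mm). Origin: centre of the underside, z up, x towards the tag. May be absent. White tag: a 20 mm round disc lying FLAT on the flange.
- up1: valve housing, 85 mm tall, 0.35 kg: dark steel flange 64 (x) x 42 (y) x 14 mm, a 24 mm aluminium pipe stub upright on its middle (34 mm collar round it up to 36 mm). Origin: centre of the underside, z up, x towards the tag. May be absent. White tag: a plate 32 mm wide STANDING UP across the flange end at x = 29 mm, top at 48 mm.
- up2: valve housing, 85 mm tall, 0.35 kg: dark steel flange 64 (x) x 42 (y) x 14 mm, a 24 mm aluminium pipe stub upright on its middle (34 mm collar round it up to 36 mm). Origin: centre of the underside, z up, x towards the tag. May be absent. White tag: a plate 32 mm wide STANDING UP across the flange end at x = 29 mm, top at 48 mm.
- paint_tin: bystander, leave alone: paint tin, 68 mm across, 90 mm tall. Origin: centre of the underside.
- tape_roll: bystander, leave alone: roll of tape lying flat, 100 mm across, 45 mm tall. Origin: centre of the underside.
- grease_jar: bystander, leave alone: jar, 60 mm across, 75 mm tall. Origin: centre of the underside.
- wrench: bystander, leave alone: steel wrench, 180 mm long, lying flat. Origin: centre of the underside (about the middle of its length).
- small_carton: bystander, leave alone: small carton 120 x 80 x 60 mm. Origin: centre of the underside.
- pipe_reducer: bystander, leave alone: copper pipe reducer, 68 mm across the foot, 80 mm tall. Origin: centre of the underside.
There are look-alikes about, which are no part of the job. What is shaped like the up2 but pink or yellow is not meant.

How it is judged:
By the outcome, as a careful person would: the job done as asked, in the order asked, and still so for the second after the job is handed in, with the robot touching nothing.
Of flat1, flat2, flat3 only 2 to 3 are there at a start; the rules pass over those that are not, and their reading is None.
Of up1, up2 only 1 to 2 are there at a start; the rules pass over those that are not, and their reading is None.
At some moment in a run one of flat1, flat2, flat3, up1, up2 may be knocked a few centimetres aside while the robot is not near it.
Once in a run the grip may slacken for a moment while it holds something.
It also fails if it takes over 210 s, if anything falls off the work surface, if the arm or the gripper's body presses on something with over 40 N, if the wrist force passes 120 N, or if a joint passes its speed limit or range.

### The arm

A 6-joint arm with a two-finger parallel gripper is mounted at the origin on the work surface. World frame = base frame: x ahead of the robot, y to its left, z up, the work surface at z = 0. Lengths are in m, angles in rad, forces in N, time in s.
With the tool pointing down it reaches from about 0.25 to 0.725 m from the base axis. Payload 4 kg.
Tool frame: the origin (TCP) lies midway between the tips of the shut fingers; the grasp point (between the pads) lies 19 mm behind it; x points along the fingers, y is the direction in which the jaws open and shut, and the axes are right-handed (so a half turn about x gives the same grasp; the last joint's range is limited). The gripper opens to 85 mm and grips with 20 to 120 N. Pads are 22 mm wide; open, the fingers measure 114 mm over their backs; the gripper's body (76 mm by 85 mm) begins 54 mm behind the grasp point. The pads swing forward as they close: fully open they stand 13 mm farther back than shut.
Start: joints at [-1.219, 0.241, 0.005, 1.335, 0, 1.571], TCP at [0.172, -0.469, 0.231] pointing down, gripper open.
Joint ranges: [-2.72, 2.72], [-1.05, 1.87], [-1.09, 1.28], [-1.99, 2.15], [-1.42, 1.44], [-3.14, 3.14]. Speed limits (rad/s): [2.79, 2.79, 3.14, 3.14, 3.14, 3.14].

### API

Orientations are given as a unit quaternion [x, y, z, w].
In Python, from workcell import * gives the robot as it stands.
- The arm moves only by the tool play_rows, never from a script. Its argument "plan" is a list of rows, each a list of 7 numbers: the shift along the tool's x, y, z in mm, then the turn, a rotation vector about the tool's x, y, z in rad, then the closure, from -1 (fully open) to 1 (shut). In form: [[x, y, z, rx, ry, rz, grip], ...]. A call has 1 to 20 rows; each row shifts and turns the commanded pose from where the row before left it, along the tool's axes as they then stand; what a row does not reach is not made up. A row lasts 1/12 s, in which the tool goes at most 41.7 mm and 7.16 degrees, less where a joint would pass 70% of its speed; a pose out of reach is approached as far as the arm can. A call with a gripper value outside its range is refused whole. The fingers move at their own pace and stop on an object; the grip force is fixed at half the most. Time passes only in rows, so rows that do not move let the fingers close. It gives the time, the measured TCP pose, the force and the opening at its end, in the units of the state.
- get_obs(): the state, without advancing time (a new reading comes with each control period).
- camera(name): name is "scene" or "top" or "wrist"; returns a dict with "frame" (384x512x3 uint8, red, green, blue), "depth" (384x512 float32, m along the optical axis (not along the pixel's ray), 0 where there is no reading), "fx", "fy", "cx", "cy" (pixels), "camera_from_world" (4x4, takes a point from world to camera coordinates). Camera axes: x right, y up, looking along -z (the intrinsics and any distortion apply to the point x, -y, -z); pixel columns grow to the right and rows downward; lengths in m; the calibration is good to about 2 mm. The wrist camera is an equidistant fisheye: a pixel r from the principal point sees the ray r / f radians off the axis. A picture is of the moment at which its call begins.
- job_done(): hands the job in, once; it reports no verdict.
Trained networks look in a picture, given as the dict that the camera call returned (one of the last four; its "shot" number tells which), for a name from the list of things; names that differ only in an ending like _2 or _b are one class to them, and where a whole thing is asked for, a point or a joint stands for the part that bears it (a point fixed in the world has none). Each returns a list of dicts, best first, with "confidence" (0 to 1); they miss things now and then, are a little off and sometimes report something else, mostly with a low value. They report only what shows in the picture. A call takes as long as a camera call. They do not tell look-alikes from the thing itself.
- search_frame(thing, picture): "centre" ([x, y, z] in m, in world coordinates, good to about 4 mm: the middle of the surface that is visible of it).
- pinpoint(thing, picture): "centre" ([x, y, z] in m, in world coordinates, good to about 4 mm: a listed point, or the origin of a listed thing).
The state is a dict: "clock": time; "joint_pos": joint angles; "joint_vel": joint speeds; "tau": joint torques, N m; "eef_pos": TCP position; "tool_rot": TCP orientation; "ft_force": force on the tool from outside, world axes, zero at the start; "ft_torque": the same for the moment, N m; "grip_width": finger opening in m.
Only numpy, scipy, OpenCV 4.12 (cv2) and the standard library are available. Lean on these libraries where they do the work, as an engineer would, in place of code of your own. Each camera call takes 0.05 s, during which the arm holds its last target. There are 200 camera calls.

## Working session

There is one attempt and no reset: what is moved stays moved. The work goes in short steps, Python scripts to look and compute and a tool call to move; the robot and the scene stay as the last step left them, time stands still between calls to the robot, and variables do not carry over. Pictures are saved under pics/ and viewed, about 12 in all and at most 16, crops included, and the job is handed in when it is done.

Besides the shell and the picture viewer there is one more tool, called after ">>>" by a JSON object that holds its "api" and its "payload", one argument or row to a line. play_rows: Moves the arm, as the interface text tells. Its arguments: {"type":"object","properties":{"plan":{"type":"array","items":{"type":"array","items":{"type":"number"}}}},"required":["plan"]}

```bash
ls; mkdir -p pics
cat > h.py <<'E'
from workcell import *
import numpy as np, cv2
from scipy.spatial.transform import Rotation as R
def save(p,n,crop=None,s=1):
    f=p["frame"][:,:,::-1]
    if crop: f=f[crop[1]:crop[3],crop[0]:crop[2]]
    cv2.imwrite("pics/"+n,cv2.resize(f,None,fx=s,fy=s,interpolation=cv2.INTER_CUBIC))
def cloud(p):
    h,w=p["depth"].shape;u,v=np.meshgrid(np.arange(w),np.arange(h));d=p["depth"]
    c=np.stack([(u-p["cx"])/p["fx"]*d,-(v-p["cy"])/p["fy"]*d,-d,np.ones_like(d)],-1)
    return (c@np.linalg.inv(p["camera_from_world"]).T)[...,:3]
def proj(p,x):
    c=p["camera_from_world"]@np.r_[x,1]
    return p["cx"]+p["fx"]*c[0]/-c[2], p["cy"]-p["fy"]*c[1]/-c[2]
E
python3 - <<'E'
from h import *
o=get_obs(); print({k:np.round(v,3) for k,v in o.items()})
for n in("top","scene"):
    p=camera(n); save(p,n+"0.png",s=1.5); print(n,p["fx"],p["cx"],np.round(p["camera_from_world"],3).tolist())
    for t in "tray_top tray_mid board cradle dock bolt_knob flat1 up1 paint_tin tape_roll grease_jar wrench small_carton pipe_reducer".split():
        print(t,[(np.round(d["centre"],3).tolist(),round(d["confidence"],2),tuple(int(1.5*q) for q in proj(p,d["centre"]))) for d in pinpoint(t,p)[:6]])
E
```

```text
pics
{'clock': np.float64(0.0), 'joint_pos': array([-1.219,  0.241,  0.004,  1.335, -0.   ,  1.571]), 'joint_vel': array([ 0.   , -0.   , -0.001, -0.   ,  0.001, -0.   ]), 'tau': array([-0.0000e+00, -3.7231e+01,  2.5241e+01,  1.7000e-02, -0.0000e+00,
        0.0000e+00]), 'eef_pos': array([ 0.172, -0.469,  0.23 ]), 'tool_rot': array([-0.696, -0.124,  0.696, -0.123]), 'ft_force': array([-0.381,  0.357, -0.288]), 'ft_torque': array([-0.006, -0.029, -0.012]), 'grip_width': np.float64(0.085)}
top 476.56441043250777 251.07061236542918 [[0.001, -1.0, -0.002, -0.009], [0.984, 0.001, 0.181, -0.496], [-0.181, -0.002, 0.984, -1.559], [0.0, 0.0, 0.0, 1.0]]
tray_top [([0.568, 0.315, 0.103], 0.9, (228, 242))]
tray_mid []
board []
cradle []
dock [([0.621, 0.008, 0.002], 0.82, (369, 230))]
bolt_knob []
flat1 [([0.438, 0.019, -0.002], 0.7, (364, 308)), ([0.329, 0.284, 0.001], 0.63, (247, 356)), ([0.414, 0.1, 0.002], 0.55, (328, 318))]
up1 [([0.382, 0.198, 0.003], 0.83, (285, 332)), ([0.468, 0.483, 0.001], 0.7, (162, 295)), ([0.184, 0.293, -0.003], 0.64, (241, 421)), ([0.413, -0.244, 0.108], 0.63, (4
[... 1105 characters left out ...]
0.57, (380, 280))]
up1 [([0.536, 0.161, 0.002], 0.78, (459, 275)), ([0.382, 0.201, -0.0], 0.74, (427, 226)), ([0.19, 0.287, -0.004], 0.71, (403, 165)), ([0.465, 0.488, -0.002], 0.51, (536, 189))]
paint_tin [([0.688, -0.131, 0.002], 0.81, (402, 401))]
tape_roll [([0.753, 0.161, 0.003], 0.93, (529, 341))]
grease_jar [([0.31, -0.187, -0.003], 0.78, (274, 293)), ([0.417, 0.106, -0.003], 0.66, (406, 256))]
wrench [([0.609, 0.486, -0.004], 0.66, (580, 225)), ([0.308, 0.422, 0.0], 0.63, (474, 165))]
small_carton [([0.609, 0.486, -0.001], 0.66, (581, 224)), ([0.418, 0.102, -0.001], 0.46, (405, 257))]
pipe_reducer [([0.497, -0.488, 0.001], 0.95, (195, 438)), ([0.438, 0.014, 0.002], 0.45, (381, 281))]
```

View pics/top0.png

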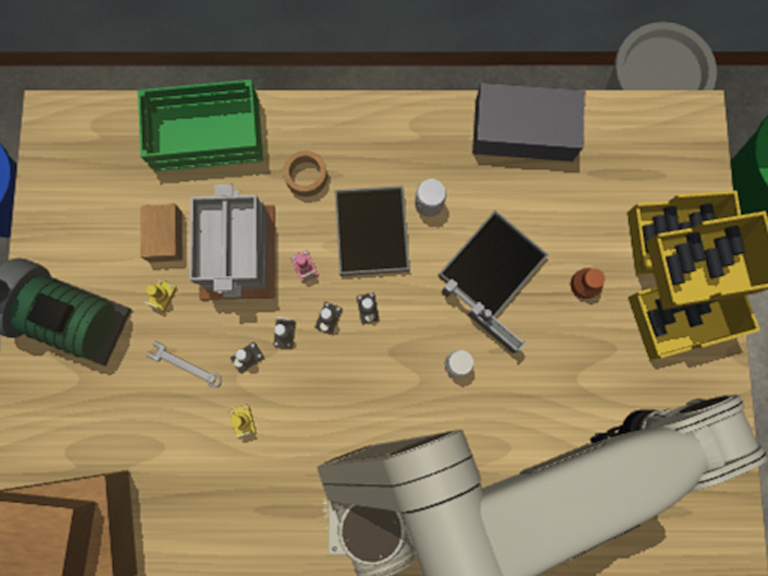

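View pics/scene0.png

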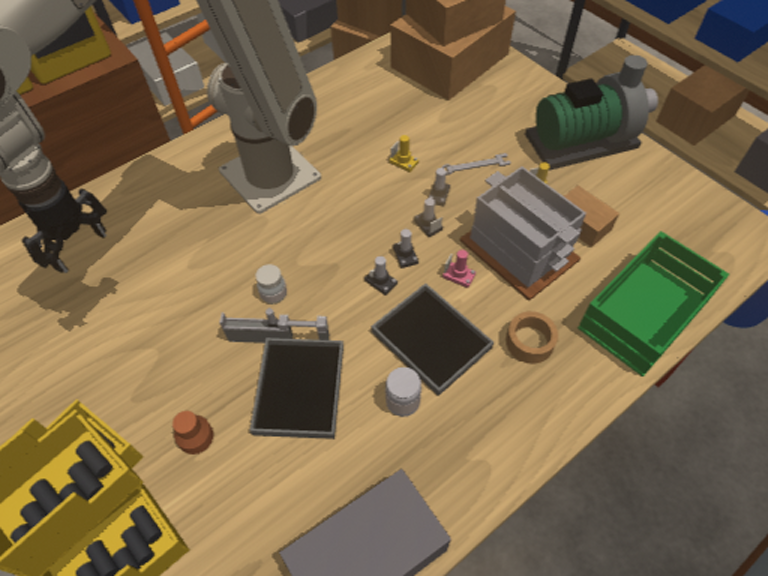

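```bash
cat >> h.py <<'E'
def ring(C,c,r,z0,z1):
    m=(C[...,2]>z0)&(C[...,2]<z1)&(np.hypot(C[...,0]-c[0],C[...,1]-c[1])<r)
    q=C[m][:,:2].astype(np.float32)
    b=cv2.minAreaRect(q*1000); return len(q),np.round(b[0],1),np.round(b[1],1),round(b[2],1)
E
python3 - <<'E'
from h import *
t=camera("top");s=camera("scene");print(t.keys())
for p in(t,s):
    C=cloud(p)
    print("dock",ring(C,(.621,.01),.14,.015,.035))
    print("cradle",ring(C,(.545,-.275),.118,.015,.035))
    print("tray rim",ring(C,(.57,.315),.17,.148,.165))
    print("tray low", ring(C,(.57,.315),.17,.10,.11))
    print("bolt",ring(C,(.44,-.22),.15,.07,.12), ring(C,(.413,-.245),.035,.1,.125))
    for c in[(.438,.018),(.415,.102),(.382,.2),(.327,.283)]:
        print("  h",c,"fl",ring(C,c,.045,.008,.022),"stub",ring(C,c,.04,.07,.095),"mid",ring(C,c,.045,.04,.055))
a=cv2.resize(t["frame"][185:265,140:270,::-1],None,fx=6,fy=6,interpolation=cv2.INTER_CUBIC)
cv2.imwrite("pics/ht.png",a)
b=cv2.resize(s["frame"][100:205,230:330,::-1],None,fx=6,fy=5.7,interpolation=cv2.INTER_CUBIC)
cv2.imwrite("pics/hs.png",b)
E
```

```text
dict_keys(['frame', 'depth', 'fx', 'fy', 'cx', 'cy', 'camera_from_world', 'shot'])
dock (397, array([623. , -20.6]), array([203.8, 207.2]), 3.8)
cradle (314, array([ 540.7, -276.7]), array([160.5, 199.8]), 48.7)
tray rim (653, array([569.8, 314.9]), array([230.6, 142.3]), 1.9)
tray low (178, array([573.6, 311.1]), array([228.1, 140.5]), 1.8)
bolt (365, array([ 370.8, -202.7]), array([212.5, 149.3]), 47.1) (21, array([ 415. , -245.5]), array([13.8, 13.1]), 0.6)
  h (0.438, 0.018) fl (143, array([437.2,  17.7]), array([67. , 63.1]), 21.4) stub (45, array([439.8,  10.7]), array([19.8, 22.4]), 88.3) mid (11, array([433.4,   7.5]), array([14.9, 31.7]), 32.3)
  h (0.415, 0.102) fl (142, array([422.1, 108.2]), array([61.4, 69.8]), 73.9) stub (46, array([417.3, 101.6]), array([22.1, 22. ]), 65.3) mid (8, array([417.3, 101.3]), array([23.6, 25.4]), 58.8)
  h (0.382, 0.2) fl (138, array([379.9, 200.4]), array([67.3, 73.7]), 40.3) stub (44, array([381.5, 199.6]), array([21.2, 20.4]), 45.8) mid (20, array([390.4, 196.2]), array([46.7, 26.8]), 3.3)
  h (0.327, 0.283) fl (148, array([321.8, 278.9]
[... 613 characters left out ...]
(54, array([439.2,  11.2]), array([19.4, 21.6]), 50.0) mid (17, array([444.5,   6.2]), array([19.9,  6.5]), 53.4)
  h (0.415, 0.102) fl (113, array([415.2, 101.9]), array([42.8, 67.9]), 69.9) stub (50, array([416.1, 101.6]), array([21.6, 21.8]), 33.3) mid (22, array([422.4,  97.1]), array([28. , 12.7]), 64.4)
  h (0.382, 0.2) fl (85, array([379.6, 200.5]), array([42.2, 67.4]), 84.0) stub (47, array([379.8, 201.6]), array([21.2, 24.6]), 42.5) mid (38, array([391.1, 201. ]), array([30.1, 38.9]), 82.8)
  h (0.327, 0.283) fl (84, array([324.1, 285.2]), array([41.1, 71.2]), 32.1) stub (45, array([325.4, 281.7]), array([22.7, 22.4]), 21.3) mid (21, array([331.4, 280.1]), array([22.7, 10.6]), 54.9)
```

View pics/ht.png

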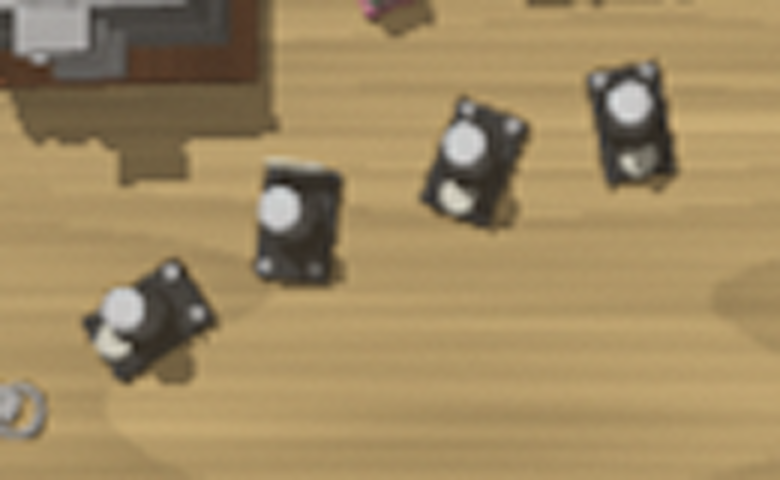

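View pics/hs.png

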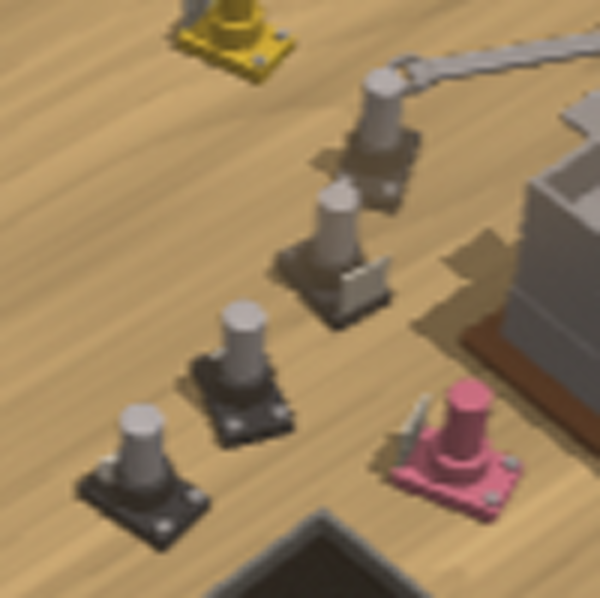

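```bash
cat >> h.py <<'E'
def go(x,y,z,adeg):
    "print tool-frame shift [mm] then turn about tool x needed from the measured pose; jaw yaw adeg (mod 180, nearest)"
    o=get_obs();r=R.from_quat(o["tool_rot"]);M=r.as_matrix()
    d=M.T@(np.array([x,y,z])-o["eef_pos"])*1000
    a=np.degrees(np.arctan2(M[1,1],M[0,1]));t=(adeg-a+90)%180-90
    # wanted full orientation
    c=np.radians(a+t);T=np.c_[[0,0,-1],[np.cos(c),np.sin(c),0],[np.sin(c),-np.cos(c),0]]
    rv=R.from_matrix(M.T@T).as_rotvec()
    print("t",round(o["clock"],1),"tcp",np.round(o["eef_pos"]*1000,1),"yaw",round(a,1),"J6",np.round(o["joint_pos"],2),"F",np.round(o["ft_force"],1),"w",round(o["grip_width"]*1000,1))
    print("  shift",np.round(d,1),"turn",np.round(rv,3),"| after turn frame shift",np.round(T.T@(np.array([x,y,z])-o["eef_pos"])*1000,1))
E
python3 - <<'E'
from h import *
go(.4135,-.2452,.15,-41.2)
t=camera("top")
C=cloud(t);print("dock",ring(C,(.621,.006),.128,.015,.035),ring(C,(.621,.006),.135,.018,.03))
E
```

```text
t 1.6 tcp [ 172.3 -469.4  231.3] yaw -69.8 J6 [-1.22  0.24  0.    1.34  0.    1.57] F [-0.1  0.1  0.4] w 85.6
  shift [  81.3 -127.3 -303.7] turn [-0.5 -0.   0. ] | after turn frame shift [  81.3   33.8 -327.5]
dock (394, array([622.4, -17.4]), array([204.8, 200.3]), 3.7) (309, array([622. , -19.5]), array([203.5, 204.3]), 3.7)
```

>>> {"api": "play_rows", "payload": {
  "plan": [
    [0,0,-15,-0.1,0,0,-0.4],
    [0,0,-15,-0.1,0,0,-0.4],
    [0,0,-15,-0.1,0,0,-0.4],
    [0,0,-15,-0.1,0,0,-0.4],
    [0,0,-15,-0.1,0,0,-0.4],
    [0,2,-22,0,0,0,-0.4],
    [0,2,-22,0,0,0,-0.4],
    [0,2,-22,0,0,0,-0.4],
    [5,0,-22,0,0,0,-0.4],
    [10,0,-22,0,0,0,-0.4],
    [10,0,-22,0,0,0,-0.4],
    [10,0,-22,0,0,0,-0.4],
    [10,0,-22,0,0,0,-0.4],
    [10,0,-22,0,0,0,-0.4],
    [10,0,-22,0,0,0,-0.4],
    [10,0,-15,0,0,0,-0.4],
    [5,0,-5,0,0,0,-0.4]
  ]
}}

```text
clock: 3.07
eef_pos: [0.3988, -0.252, 0.1502]
tool_rot: [-0.643, -0.294, 0.644, -0.292]
ft_force: [-0.6, 0.1, -0.4]
grip_width: 0.0598
```

Run:
```python
from h import *
go(.4135,-.2452,.087,-41.2)
w=camera("wrist");save(w,"w1.png",s=1.2);print({k:w[k] for k in("fx","cx","cy")})
t=camera("top");print([ (np.round(d["centre"],3),d["confidence"]) for p in (t,) for d in pinpoint("bolt_knob",p)+pinpoint("bolt_knob",w)])
```

```text
t 3.1 tcp [ 398.8 -252.   150.2] yaw -41.0 J6 [-0.56  0.24 -0.21  1.12  0.    1.72] F [-0.6  0.1 -0.4] w 59.8
  shift [ 63.2   6.7 -14.8] turn [ 0.003 -0.     0.001] | after turn frame shift [ 63.2   6.6 -14.8]
{'fx': 297.3186396354542, 'cx': 258.0106931512711, 'cy': 190.07080430927596}
[(array([ 0.412, -0.243,  0.109]), 0.65), (array([ 0.413, -0.242,  0.106]), 0.72)]
```

View pics/w1.png

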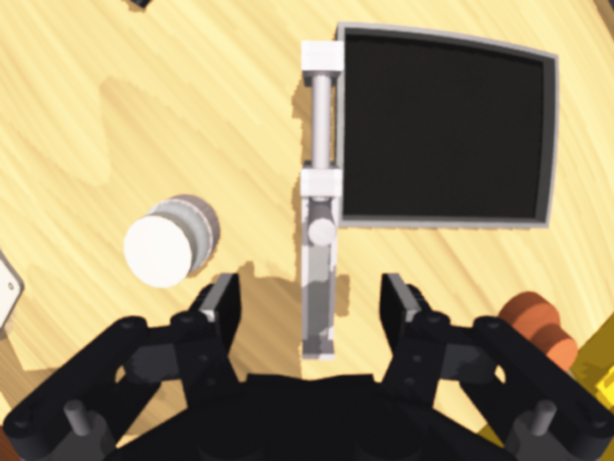

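>>> {"api": "play_rows", "payload": {
  "plan": [
    [0,3.3,-8,0,0,0,-0.4],
    [0,3.3,-7.5,0,0,0,-0.4],
    [15,0,0,0,0,0,-0.4],
    [15,0,0,0,0,0,-0.4],
    [15,0,0,0,0,0,-0.4],
    [12,0,0,0,0,0,-0.4],
    [6,0,0,0,0,0,-0.4],
    [0,0,0,0,0,0,0.4],
    [0,0,0,0,0,0,1],
    [0,0,0,0,0,0,1],
    [0,0,0,0,0,0,1],
    [0,0,0,0,0,0,1],
    [0,0,0,0,0,0,1]
  ]
}}

```text
clock: 4.35
eef_pos: [0.4127, -0.2459, 0.0894]
tool_rot: [-0.644, -0.293, 0.644, -0.292]
ft_force: [-1.8, 3.6, 5.6]
grip_width: 0.0139
```

Run:
```python
from h import *
go(.4135-.073*.6587,-.2452-.073*.7524,.087,-41.2)
```

```text
t 4.3 tcp [ 412.7 -245.9   89.4] yaw -41.2 J6 [-0.54  0.32 -0.29  0.97  0.    1.75] F [-1.8  3.6  5.6] w 13.9
  shift [ 2.4  0.1 72. ] turn [ 0.    -0.     0.001] | after turn frame shift [ 2.4  0.2 72. ]
```

Gripped (about 16 mm). Draw back along tool +z.

>>> {"api": "play_rows", "payload": {
  "plan": [
    [0,0,4,0,0,0,1],
    [0,0,7,0,0,0,1],
    [0,0,8,0,0,0,1],
    [0,0,8,0,0,0,1],
    [0,0,8,0,0,0,1],
    [0,0,8,0,0,0,1],
    [0,0,8,0,0,0,1],
    [0,0,8,0,0,0,1],
    [0,0,6,0,0,0,1],
    [0,0,4,0,0,0,1],
    [0,0,3,0,0,0,1],
    [0,0,0,0,0,0,1],
    [0,0,0,0,0,0,1]
  ]
}}

```text
clock: 5.43
eef_pos: [0.3654, -0.2995, 0.0894]
tool_rot: [0.644, 0.293, -0.644, 0.291]
ft_force: [-1.8, 4.6, 6.0]
grip_width: 0.014
```

>>> {"api": "play_rows", "payload": {
  "plan": [
    [0,0,2,0,0,0,1],
    [0,0,2,0,0,0,1],
    [0,0,2,0,0,0,1],
    [0,0,0,0,0,0,1],
    [0,0,0,0,0,0,1]
  ]
}}

```text
clock: 5.85
eef_pos: [0.3653, -0.2996, 0.0893]
tool_rot: [0.648, 0.296, -0.639, 0.291]
ft_force: [8.7, 17.2, 4.6]
grip_width: 0.0138
```

>>> {"api": "play_rows", "payload": {
  "plan": [
    [0,0,-5,0,0,0,-0.3],
    [0,0,0,0,0,0,-0.3],
    [0,0,0,0,0,0,-0.3],
    [-20,0,0,0,0,0,-0.3],
    [-30,0,0,0,0,0,-0.5],
    [-30,0,0,0,0,0,-0.1],
    [-30,0,0,0,0,0,-0.1]
  ]
}}

```text
clock: 6.43
eef_pos: [0.3646, -0.3019, 0.1996]
tool_rot: [-0.644, -0.292, 0.644, -0.292]
ft_force: [0.1, -0.6, -0.9]
grip_width: 0.0471
```

Run:
```python
from h import *
go(.5685,.315,.20,-88.3)
t=camera("top");s=camera("scene")
print([ (np.round(d["centre"],3),d["confidence"]) for p in (t,s) for d in pinpoint("bolt_knob",p)+pinpoint("cradle",p)+pinpoint("dock",p)])
# image-plane fits of dark floor-> fence inner edges
for p in(t,s):
    C=cloud(p);g=p["frame"].max(-1)
    for n,c in(("dock",(.62,.008)),("cradle",(.539,-.275))):
        m=(g<60)&(np.hypot(C[...,0]-c[0],C[...,1]-c[1])<.13)&(C[...,2]<.035)&(C[...,2]>-.005)
        k,l,st,_=cv2.connectedComponentsWithStats(m.astype(np.uint8));i=1+st[1:,4].argmax()
        q=C[l==i];b=cv2.minAreaRect((q[:,:2]*1000).astype(np.float32));print(n,len(q),np.round(b[0],1),np.round(b[1],1),round(b[2],1),"z",np.median(q[:,2]).round(4))
```

```text
t 6.4 tcp [ 364.6 -301.9  199.6] yaw -41.3 J6 [-0.69  0.21 -0.12  1.24 -0.    1.6 ] F [ 0.1 -0.6 -0.9] w 47.1
  shift [  -0.8 -253.5 -598.3] turn [ 0.821  0.001 -0.   ] | after turn frame shift [-4.000e-01 -6.106e+02 -2.221e+02]
[(array([ 0.365, -0.297,  0.105]), 0.67), (array([ 0.54 , -0.278, -0.002]), 0.81), (array([0.623, 0.002, 0.001]), 0.81), (array([ 0.364, -0.301,  0.112]), 0.55), (array([ 0.608,  0.484, -0.002]), 0.42), (array([ 0.538, -0.274,  0.004]), 0.58), (array([ 0.618,  0.003, -0.   ]), 0.65)]
dock 2213 [623.4   4.2] [190.3 148.2] 3.6 z 0.0065
cradle 2288 [ 540.3 -276.2] [149.5 194.6] 48.5 z 0.0066
dock 2323 [613.7   9.8] [184.8 144.2] 3.3 z 0.0065
cradle 2743 [ 531.5 -272.7] [147.6 185.3] 48.6 z 0.006
```

```bash
python3 - <<'E'
s=open('h.py').read()
s=s.replace("t=(adeg-a+90)%180-90","""
    J=np.degrees(np.arctan2(y,x));best=min([adeg-360,adeg-180,adeg,adeg+180,adeg+360],key=lambda q:(abs(90+J-q)>170,abs(q-a)));t=best-a""").replace("rv=R.from_matrix(M.T@T).as_rotvec()","rv=R.from_matrix(M.T@T).as_rotvec();print('  yaw change',round(t,1),'rx total',round(-np.radians(t),3))")
open('h.py','w').write(s)
E
python3 -c "
from h import *
go(.5685,.315,.20,91.6)"
```

```text
yaw change 132.8 rx total -2.318
t 6.8 tcp [ 364.3 -301.   196.9] yaw -41.2 J6 [-0.69  0.21 -0.13  1.24 -0.    1.6 ] F [-0.  -0.6 -0.3] w 47.0
  shift [  -2.5 -252.3 -597.9] turn [-2.318e+00 -3.000e-03  2.000e-03] | after turn frame shift [ -3.1 610.  221.3]
```

>>> {"api": "play_rows", "payload": {
  "plan": [
    [0,0,0,-0.116,0,0,-0.1],
    [0,0,0,-0.116,0,0,-0.1],
    [0,0,0,-0.116,0,0,-0.1],
    [0,0,0,-0.116,0,0,-0.1],
    [0,0,0,-0.116,0,0,-0.1],
    [0,0,0,-0.116,0,0,-0.1],
    [0,0,0,-0.116,0,0,-0.1],
    [0,0,0,-0.116,0,0,-0.1],
    [0,0,0,-0.116,0,0,-0.1],
    [0,0,0,-0.116,0,0,-0.1],
    [0,0,0,-0.116,0,0,-0.1],
    [0,0,0,-0.116,0,0,-0.1],
    [0,0,0,-0.116,0,0,-0.1],
    [0,0,0,-0.116,0,0,-0.1],
    [0,0,0,-0.116,0,0,-0.1],
    [0,0,0,-0.116,0,0,-0.1],
    [0,0,0,-0.116,0,0,-0.1],
    [0,0,0,-0.116,0,0,-0.1],
    [0,0,0,-0.116,0,0,-0.1],
    [0,0,0,-0.116,0,0,-0.1]
  ]
}}

```text
clock: 8.5
eef_pos: [0.3646, -0.301, 0.197]
tool_rot: [-0.012, 0.708, 0.013, 0.706]
ft_force: [-0.1, 0.2, 0.4]
grip_width: 0.0467
```

```bash
python3 -c "
from h import *
go(.5685,.315,.20,91.6)"
```

```text
yaw change -0.5 rx total 0.008
t 8.5 tcp [ 364.6 -301.   197. ] yaw 92.1 J6 [-0.69  0.21 -0.13  1.24 -0.   -0.73] F [-0.1  0.2  0.4] w 46.7
  shift [ -2.5 608.3 225.9] turn [ 0.008 -0.002 -0.002] | after turn frame shift [ -3.  610.1 221.1]
```

>>> {"api": "play_rows", "payload": {
  "plan": [
    [0,10,4,0,0,0,-0.1],
    [0,25,9,0,0,0,-0.1],
    [0,34,12,0,0,0,-0.1],
    [0,34,12,0,0,0,-0.1],
    [0,34,12,0,0,0,-0.1],
    [0,34,12,0,0,0,-0.1],
    [0,34,13,0,0,0,-0.1],
    [0,34,13,0,0,0,-0.1],
    [0,34,13,0,0,0,-0.1],
    [0,34,13,0,0,0,-0.1],
    [0,34,13,0,0,0,-0.1],
    [0,34,13,0,0,0,-0.1],
    [0,34,13,0,0,0,-0.1],
    [0,34,13,0,0,0,-0.1],
    [0,34,13,0,0,0,-0.1],
    [0,34,13,0,0,0,-0.1],
    [0,34,13,0,0,0,-0.1],
    [0,34,13,0,0,0,-0.1],
    [0,21,7,0,0,0,-0.1],
    [0,8,2,0,0,0,-0.1]
  ]
}}

```text
clock: 10.17
eef_pos: [0.572, 0.3172, 0.1962]
tool_rot: [-0.011, 0.708, 0.011, 0.706]
ft_force: [0.3, 0.0, -0.9]
grip_width: 0.0475
```

Run:
```python
from h import *
go(.5685,.315,.121,91.6)
w=camera("wrist");save(w,"w2.png",s=1.2)
print([(np.round(d["centre"],3),d["confidence"]) for d in pinpoint("tray_top",w)])
```

```text
yaw change -0.2 rx total 0.003
t 10.2 tcp [572.  317.2 196.2] yaw 91.8 J6 [0.51 0.57 0.41 1.41 0.   0.47] F [ 0.3  0.  -0.9] w 47.5
  shift [75.2 -2.1 -3.4] turn [ 0.003 -0.002 -0.   ] | after turn frame shift [75.2 -2.1 -3.6]
[(array([0.57 , 0.315, 0.105]), 0.83)]
```

View pics/w2.png

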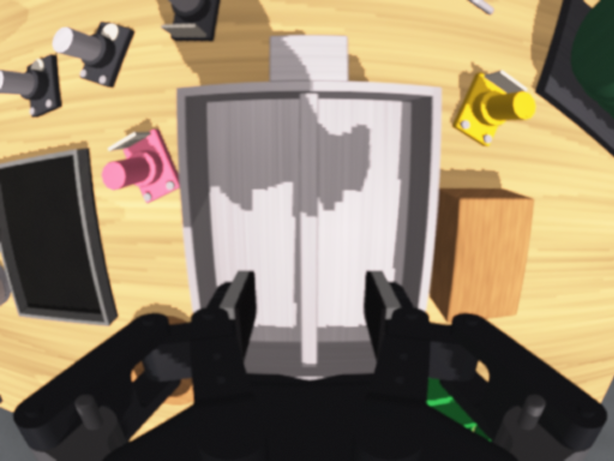

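>>> {"api": "play_rows", "payload": {
  "plan": [
    [10,-2,-2,0,0,0,-0.1],
    [20,0,-1,0,0,0,-0.1],
    [20,0,0,0,0,0,-0.1],
    [15,0,0,0,0,0,-0.1],
    [8,0,0,0,0,0,-0.1],
    [2,0,0,0,0,0,-0.1],
    [0,0,0,0,0,0,1],
    [0,0,0,0,0,0,1],
    [0,0,0,0,0,0,1],
    [0,0,0,0,0,0,1],
    [0,0,0,0,0,0,1],
    [0,0,0,0,0,0,1],
    [-4,0,0,0,0,0,1],
    [-6,0,0,0,0,0,1],
    [-10,0,0,0,0,0,1],
    [-10,0,0,0,0,0,1],
    [-10,0,0,0,0,0,1]
  ]
}}

```text
clock: 11.68
eef_pos: [0.5697, 0.3108, 0.1641]
tool_rot: [-0.011, 0.707, 0.01, 0.707]
ft_force: [-1.1, -0.2, -2.8]
grip_width: 0.0089
```

Run:
```python
from h import *
go(.538,-.2755,.18,48.7)
for n in("top","scene"):
    C=cloud(camera(n))
    print(ring(C,(.57,.315),.17,.187,.215),ring(C,(.57,.315),.17,.10,.125))
```

```text
yaw change -43.0 rx total 0.751
t 11.7 tcp [569.7 310.8 164.1] yaw 91.7 J6 [ 0.5   0.57  0.33  1.33 -0.    0.47] F [-1.1 -0.2 -2.8] w 8.9
  shift [ -15.6 -585.1  -49.3] turn [ 0.751 -0.     0.001] | after turn frame shift [ -15.9 -461.4  363.2]
(262, array([614.8, 258.4]), array([190.7,  72.9]), 31.5) (89, array([603.9, 250.1]), array([190. ,  43.1]), 17.2)
(820, array([566.9, 310. ]), array([230.1, 144.8]), 1.9) (375, array([595.9, 275.5]), array([227.3, 122. ]), 34.7)
```

>>> {"api": "play_rows", "payload": {
  "plan": [
    [-2,0,0,0.094,0,0,1],
    [-2,0,0,0.094,0,0,1],
    [-2,0,0,0.094,0,0,1],
    [-2,0,0,0.094,0,0,1],
    [-2,0,0,0.094,0,0,1],
    [-2,0,0,0.094,0,0,1],
    [-2,0,0,0.094,0,0,1],
    [-2,0,0,0.094,0,0,1],
    [0,-6,5,0,0,0,1],
    [0,-12,10,0,0,0,1],
    [0,-18,14,0,0,0,1],
    [0,-22,17,0,0,0,1],
    [0,-22,17,0,0,0,1],
    [0,-22,17,0,0,0,1],
    [0,-22,17,0,0,0,1],
    [0,-22,17,0,0,0,1],
    [0,-22,17,0,0,0,1],
    [0,-22,17,0,0,0,1],
    [0,-22,17,0,0,0,1],
    [0,-22,17,0,0,0,1]
  ]
}}

```text
clock: 13.45
eef_pos: [0.5511, 0.0132, 0.1793]
tool_rot: [0.249, 0.662, -0.249, 0.662]
ft_force: [-0.5, -0.5, -2.7]
grip_width: 0.0086
```

>>> {"api": "play_rows", "payload": {
  "plan": [
    [0,-22,17,0,0,0,1],
    [0,-22,17,0,0,0,1],
    [0,-22,17,0,0,0,1],
    [0,-22,17,0,0,0,1],
    [0,-22,17,0,0,0,1],
    [0,-22,18,0,0,0,1],
    [0,-22,18,0,0,0,1],
    [0,-22,18,0,0,0,1],
    [0,-20,18,0,0,0,1],
    [0,-14,12,0,0,0,1],
    [0,-8,6,0,0,0,1],
    [0,-3,3,0,0,0,1],
    [0,0,0,0,0,0,1]
  ]
}}

```text
clock: 14.53
eef_pos: [0.5389, -0.2689, 0.179]
tool_rot: [0.25, 0.662, -0.25, 0.661]
ft_force: [-0.5, 0.2, -3.1]
grip_width: 0.009
```

Run:
```python
from h import *
go(.538,-.2755,.07,48.7)
for n in("top","scene"):
    p=camera(n);C=cloud(p)
    print(ring(C,(.545,-.275),.17,.19,.23))
save(p,"s3.png",s=1.5)
```

```text
yaw change 0.1 rx total -0.001
t 14.5 tcp [ 538.9 -268.9  179. ] yaw 48.6 J6 [-0.46  0.47  0.2   1.3   0.    0.26] F [-0.5  0.2 -3.1] w 9.0
  shift [109.   -5.6   3.7] turn [-0.001 -0.001 -0.   ] | after turn frame shift [109.   -5.6   3.6]
(170, array([ 566.7, -213.2]), array([ 47.4, 208.9]), 60.1)
(1099, array([ 536.7, -267.1]), array([141. , 230.7]), 48.4)
```

View pics/s3.png

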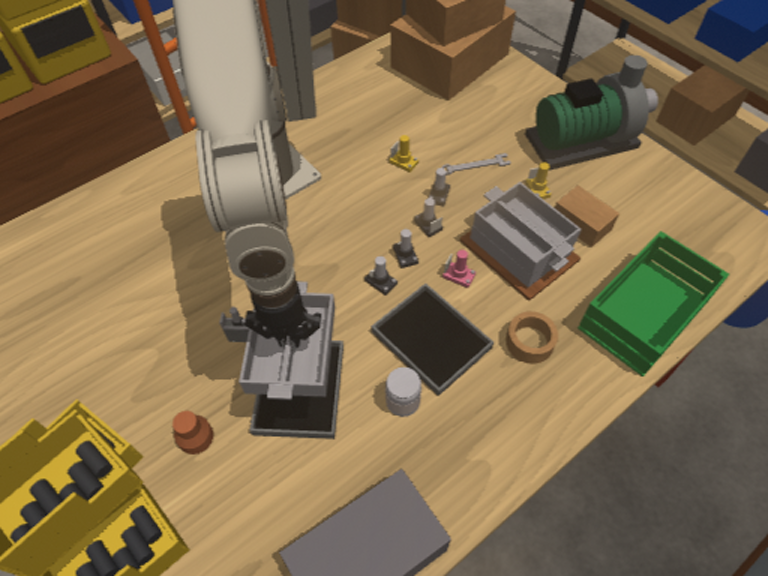

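>>> {"api": "play_rows", "payload": {
  "plan": [
    [0,-3,2,0,0,0,1],
    [5,-3,1.8,0,0,0,1],
    [12,0,0,0,0,0,1],
    [18,0,0,0,0,0,1],
    [18,0,0,0,0,0,1],
    [18,0,0,0,0,0,1],
    [18,0,0,0,0,0,1],
    [14,0,0,0,0,0,1],
    [10,0,0,0,0,0,1],
    [10,0,0,0,0,0,1],
    [6,0,0,0,0,0,1],
    [0,0,0,0,0,0,1],
    [0,0,0,0,0,0,1]
  ]
}}

```text
clock: 15.72
eef_pos: [0.5384, -0.2754, 0.0504]
tool_rot: [0.25, 0.662, -0.25, 0.662]
ft_force: [-0.5, 0.0, -4.0]
grip_width: 0.0087
```

Run:
```python
from h import *
go(.538,-.2755,.023,48.7)
p=camera("scene");C=cloud(p);print(ring(C,(.545,-.275),.17,.062,.085))
```

```text
yaw change 0.0 rx total -0.001
t 15.7 tcp [ 538.4 -275.4   50.4] yaw 48.7 J6 [-0.47  0.57  0.02  1.02 -0.    0.25] F [-0.5  0.  -4. ] w 8.7
  shift [27.4 -0.4 -0.2] turn [-0.001  0.    -0.   ] | after turn frame shift [27.4 -0.4 -0.2]
(894, array([ 526.2, -284.9]), array([185.2, 234.6]), 54.4)
```

>>> {"api": "play_rows", "payload": {
  "plan": [
    [6,0,0,0,0,0,1],
    [6,0,0,0,0,0,1],
    [5,0,0,0,0,0,1],
    [4,0,0,0,0,0,1],
    [3,0,0,0,0,0,1],
    [2,0,0,0,0,0,1],
    [2,0,0,0,0,0,1],
    [0,0,0,0,0,0,1],
    [0,0,0,0,0,0,1]
  ]
}}

```text
clock: 16.52
eef_pos: [0.538, -0.2752, 0.027]
tool_rot: [0.25, 0.661, -0.25, 0.662]
ft_force: [-10.9, 5.6, 24.7]
grip_width: 0.0086
```

Run:
```python
from h import *
from scipy import stats
for n in("scene","top"):
    p=camera(n);C=cloud(p);x=np.array([.7513,-.66]);y=np.array([.66,.7513]);d=C[...,:2]-np.array([.538,-.2755])
    X=d@x;Y=d@y;Z=C[...,2]
    for nm,m in (("+x wall",(abs(X-.0875)<.006)&(abs(Y)<.065)),("-x",(abs(X+.0875)<.006)&(abs(Y)<.065)),("+y",(abs(Y-.0675)<.006)&(abs(X)<.08)),("-y",(abs(Y+.0675)<.006)&(abs(X)<.08))):
        z=Z[m&(Z>.04)&(Z<.075)];print(n,nm,len(z),np.percentile(z,[50,75,90,97]).round(4) if len(z) else "")
    print(ring(C,(.538,-.2755),.13,.053,.067))
```

```text
scene +x wall 187 [0.0561 0.0582 0.0595 0.0607]
scene -x 76 [0.0511 0.0579 0.0596 0.0617]
scene +y 129 [0.0567 0.0591 0.0606 0.0619]
scene -y 105 [0.0556 0.0585 0.0602 0.0623]
(537, array([ 534.9, -273.9]), array([141.1, 231. ]), 48.6)
top +x wall 5 [0.0585 0.0599 0.0605 0.0607]
top -x 33 [0.057  0.0582 0.0594 0.0614]
top +y 76 [0.0583 0.0603 0.0629 0.0655]
top -y 0 
(108, array([ 563.2, -216.8]), array([ 47.3, 214.8]), 61.2)
```

>>> {"api": "play_rows", "payload": {
  "plan": [
    [-2,0,0,0,0,0,0.5],
    [0,0,0,0,0,0,-0.1],
    [0,0,0,0,0,0,-0.1],
    [0,0,0,0,0,0,-0.1],
    [-10,0,0,0,0,0,-0.1],
    [-20,0,0,0,0,0,-0.1],
    [-30,0,0,0,0,0,-0.1],
    [-35,0,0,0,0,0,-0.1],
    [-35,0,0,0,0,0,-0.1],
    [-25,0,0,0,0,0,-0.1],
    [0,0,0,-0.125,0,0,-0.1],
    [0,0,0,-0.125,0,0,-0.1],
    [0,0,0,-0.125,0,0,-0.1],
    [0,0,0,-0.125,0,0,-0.1],
    [0,0,0,-0.125,0,0,-0.1],
    [0,0,0,-0.124,0,0,-0.1]
  ]
}}

```text
clock: 17.95
eef_pos: [0.5383, -0.2754, 0.1796]
tool_rot: [-0.012, 0.707, 0.012, 0.707]
ft_force: [0.8, 0.8, 0.4]
grip_width: 0.0471
```

Run:
```python
from h import *
for n in("scene","top"):
    p=camera(n);C=cloud(p);print(ring(C,(.57,.315),.17,.102,.118));print("cr",ring(C,(.538,-.2755),.13,.053,.067))
go(.5685,.315,.15,91.6)
```

```text
(683, array([569.6, 313.7]), array([231. , 144.6]), 0.9)
cr (571, array([ 535.4, -274. ]), array([141.3, 231.4]), 48.2)
(588, array([573.2, 312.7]), array([229.3, 142.2]), 0.4)
cr (117, array([ 562.2, -220. ]), array([ 51.1, 214.3]), 59.8)
  yaw change 0.1 rx total -0.001
t 18.1 tcp [ 538.3 -275.4  179.5] yaw 91.5 J6 [-0.47  0.47  0.21  1.3  -0.   -0.5 ] F [-0.1  0.6  0.5] w 46.7
  shift [ 29.5 589.4  46.1] turn [-0.001 -0.    -0.   ] | after turn frame shift [ 29.5 589.3  46.6]
```

>>> {"api": "play_rows", "payload": {
  "plan": [
    [0,12,1,0.016,0,0,-0.1],
    [0,25,2,0,0,0,-0.1],
    [0,34,3,0,0,0,-0.1],
    [0,34,3,0,0,0,-0.1],
    [0,34,3,0,0,0,-0.1],
    [0,34,3,0,0,0,-0.1],
    [0,34,3,0,0,0,-0.1],
    [0,34,3,0,0,0,-0.1],
    [0,34,3,0,0,0,-0.1],
    [0,34,3,0,0,0,-0.1],
    [0,34,2,0,0,0,-0.1],
    [0,34,2,0,0,0,-0.1],
    [0,34,2,0,0,0,-0.1],
    [0,34,2,0,0,0,-0.1],
    [0,34,2,0,0,0,-0.1],
    [0,34,2,0,0,0,-0.1],
    [0,34,2,0,0,0,-0.1],
    [0,25,1,0,0,0,-0.1],
    [0,12,1,0,0,0,-0.1],
    [0,6,0,0,0,0,-0.1]
  ]
}}

```text
clock: 19.72
eef_pos: [0.5742, 0.317, 0.1789]
tool_rot: [-0.004, 0.707, 0.004, 0.707]
ft_force: [0.5, 0.2, -0.4]
grip_width: 0.0471
```

Run:
```python
from h import *
go(.5714,.3132,.077,90.6)
w=camera("wrist");print([(np.round(d["centre"],3),d["confidence"]) for d in pinpoint("tray_mid",w)])
```

```text
yaw change -0.1 rx total 0.001
t 19.7 tcp [574.2 317.  178.9] yaw 90.7 J6 [ 0.5   0.58  0.38  1.37 -0.    0.49] F [ 0.5  0.2 -0.4] w 47.1
  shift [101.9  -3.8  -2.8] turn [ 0.001 -0.     0.   ] | after turn frame shift [101.9  -3.8  -2.8]
[(array([0.569, 0.312, 0.057]), 0.91)]
```

>>> {"api": "play_rows", "payload": {
  "plan": [
    [10,-4,-3,0,0,0,-0.1],
    [20,0,0,0,0,0,-0.1],
    [20,0,0,0,0,0,-0.1],
    [20,0,0,0,0,0,-0.1],
    [18,0,0,0,0,0,-0.1],
    [10,0,0,0,0,0,-0.1],
    [4,0,0,0,0,0,-0.1],
    [0,0,0,0,0,0,1],
    [0,0,0,0,0,0,1],
    [0,0,0,0,0,0,1],
    [0,0,0,0,0,0,1],
    [0,0,0,0,0,0,1],
    [0,0,0,0,0,0,1],
    [-4,0,0,0,0,0,1],
    [-6,0,0,0,0,0,1],
    [-12,0,0,0,0,0,1],
    [-20,0,0,0,0,0,1],
    [-20,0,0,0,0,0,1],
    [-20,0,0,0,0,0,1],
    [-15,0,0,0,0,0,1]
  ]
}}

```text
clock: 21.48
eef_pos: [0.5714, 0.3111, 0.1755]
tool_rot: [-0.004, 0.707, 0.004, 0.707]
ft_force: [1.1, -0.5, -2.8]
grip_width: 0.0083
```

Run:
```python
from h import *
go(.6203,.004,.17,93.6)
C=cloud(camera("scene"));z=get_obs()["eef_pos"][2]-.021+.052;print(ring(C,(.57,.315),.17,z-.012,z+.012))
print("low",ring(C,(.57,.315),.17,.056,.072))
```

```text
yaw change 2.9 rx total -0.051
t 21.5 tcp [571.4 311.1 175.5] yaw 90.7 J6 [0.5  0.57 0.36 1.36 0.   0.49] F [ 1.1 -0.5 -2.8] w 8.3
  shift [   5.6 -307.6   45.4] turn [-0.051 -0.     0.   ] | after turn frame shift [   5.5 -309.6   29.6]
(700, array([568.5, 310.9]), array([231.3, 145. ]), 0.9)
low (527, array([588.3, 309.9]), array([314.7, 189.6]), 47.1)
```

>>> {"api": "play_rows", "payload": {
  "plan": [
    [0,0,0,-0.051,0,0,1],
    [0,-8,1,0,0,0,1],
    [0,-16,2,0,0,0,1],
    [0,-24,2,0,0,0,1],
    [0,-28,2,0,0,0,1],
    [0,-28,3,0,0,0,1],
    [0,-28,3,0,0,0,1],
    [0,-28,3,0,0,0,1],
    [0,-28,3,0,0,0,1],
    [0,-28,3,0,0,0,1],
    [0,-28,3,0,0,0,1],
    [0,-26,2,0,0,0,1],
    [0,-20,2,0,0,0,1],
    [0,-12,1,0,0,0,1],
    [0,-6,0,0,0,0,1],
    [0,0,0,0,0,0,1],
    [0,0,0,0,0,0,1]
  ]
}}

```text
clock: 22.95
eef_pos: [0.6202, 0.0057, 0.1739]
tool_rot: [-0.022, 0.707, 0.022, 0.706]
ft_force: [0.1, 1.3, -3.4]
grip_width: 0.0089
```

Run:
```python
from h import *
go(.6203,.004,.055,93.6)
C=cloud(camera("scene"));z=get_obs()["eef_pos"][2]-.021+.052;print(ring(C,(.62,.005),.17,z-.012,z+.012))
```

```text
yaw change 0.1 rx total -0.001
t 22.9 tcp [620.2   5.7 173.9] yaw 93.5 J6 [ 0.01  0.51  0.25  1.31  0.   -0.05] F [ 0.1  1.3 -3.4] w 8.9
  shift [ 1.189e+02 -1.800e+00  1.000e-01] turn [-0.001 -0.001 -0.001] | after turn frame shift [118.9  -1.7   0. ]
(957, array([617.8,   4.6]), array([230.2, 143.7]), 5.0)
```

>>> {"api": "play_rows", "payload": {
  "plan": [
    [6,-1,0,0,0,0,1],
    [12,0,0,0,0,0,1],
    [18,0,0,0,0,0,1],
    [20,0,0,0,0,0,1],
    [20,0,0,0,0,0,1],
    [18,0,0,0,0,0,1],
    [14,0,0,0,0,0,1],
    [10,0,0,0,0,0,1],
    [7,0,0,0,0,0,1],
    [6,0,0,0,0,0,1],
    [5,0,0,0,0,0,1],
    [4,0,0,0,0,0,1],
    [3,0,0,0,0,0,1],
    [3,0,0,0,0,0,1],
    [2,0,0,0,0,0,1],
    [0,0,0,0,0,0,1]
  ]
}}

```text
clock: 24.33
eef_pos: [0.6211, 0.0045, 0.0272]
tool_rot: [-0.022, 0.706, 0.022, 0.707]
ft_force: [-1.5, -0.4, 0.2]
grip_width: 0.0089
```

Run:
```python
from h import *
go(.6203,.004,.027,93.6)
C=cloud(camera("scene"));x=np.array([.998,.0628]);y=np.array([-.0628,.998]);d=C[...,:2]-np.array([.6203,.004])
X=d@x;Y=d@y;Z=C[...,2]
for m in ((abs(X-.0875)<.006)&(abs(Y)<.065),(abs(X+.0875)<.006)&(abs(Y)<.065),(abs(Y-.0675)<.006)&(abs(X)<.08),(abs(Y+.0675)<.006)&(abs(X)<.08)):
    z=Z[m&(Z>.04)&(Z<.08)];print(len(z),np.percentile(z,[50,75,90,97]).round(4))
```

```text
yaw change 0.0 rx total -0.001
t 24.3 tcp [621.1   4.5  27.2] yaw 93.6 J6 [ 0.01  0.63  0.04  0.99  0.   -0.05] F [-1.5 -0.4  0.2] w 8.9
  shift [ 0.2 -0.4 -0.8] turn [-0.001  0.001 -0.   ] | after turn frame shift [ 0.2 -0.4 -0.8]
144 [0.0573 0.059  0.0603 0.0613]
126 [0.0554 0.0591 0.061  0.0638]
110 [0.0541 0.0585 0.0595 0.0603]
192 [0.055  0.0582 0.0601 0.0612]
```

>>> {"api": "play_rows", "payload": {
  "plan": [
    [0,0,0,0,0,0,0.3],
    [0,0,0,0,0,0,-0.1],
    [0,0,0,0,0,0,-0.1],
    [0,0,0,0,0,0,-0.1],
    [-10,0,0,0,0,0,-0.1],
    [-20,0,0,0,0,0,-0.1],
    [-30,0,0,0,0,0,-0.1],
    [-30,0,0,-0.09,0,0,-0.1],
    [-20,0,0,0,0,0,-0.1],
    [0,0,0,0,0,0,-0.1]
  ]
}}

```text
clock: 25.22
eef_pos: [0.6244, 0.0045, 0.1433]
tool_rot: [-0.054, 0.701, 0.053, 0.709]
ft_force: [1.7, -0.5, 0.8]
grip_width: 0.047
```

```bash
cat >> h.py <<'E'
def stubs(cs,z=(.07,.095)):
    Ts=[cloud(camera(n)) for n in("top","scene")]
    for c in cs:
        print(c,[ring(C,c,.045,*z)[:3] if ((np.hypot(C[...,0]-c[0],C[...,1]-c[1])<.045)&(C[...,2]>z[0])&(C[...,2]<z[1])).sum()>3 else None for C in Ts])
E
python3 - <<'E'
from h import *
go(.4395,.011,.046,98.8)
stubs([(.438,.011),(.415,.102),(.382,.2),(.327,.283)])
E
```

```text
yaw change 0.1 rx total -0.001
t 25.2 tcp [624.4   4.5 143.3] yaw 98.7 J6 [ 0.01  0.52  0.19  1.23 -0.   -0.14] F [ 1.7 -0.5  0.8] w 47.0
  shift [  95.2   34.6 -182.8] turn [-0.001  0.011  0.002] | after turn frame shift [  97.3   34.7 -181.7]
(0.438, 0.011) [None, (55, array([439.4,  10.9]), array([19.5, 22.3]))]
(0.415, 0.102) [(32, array([417.3, 105. ]), array([22.2, 13.5])), (49, array([415.6, 101.4]), array([19.9, 23.2]))]
(0.382, 0.2) [(43, array([381.9, 200.6]), array([22. , 20.3])), None]
(0.327, 0.283) [(48, array([327.1, 282.3]), array([20.4, 23.5])), None]
```

>>> {"api": "play_rows", "payload": {
  "plan": [
    [0,2,-10,0,0.011,0,-0.1],
    [0,4,-20,0,0,0,-0.1],
    [0,5,-25,0,0,0,-0.1],
    [0,5,-25,0,0,0,-0.1],
    [0,5,-25,0,0,0,-0.1],
    [0,5,-25,0,0,0,-0.1],
    [0,5,-25,0,0,0,-0.1],
    [0,3,-18,0,0,0,-0.1],
    [0,1,-8,0,0,0,-0.1],
    [0,0,0,0,0,0,-0.1],
    [0,0,0,0,0,0,-0.1]
  ]
}}

```text
clock: 26.23
eef_pos: [0.4365, 0.0116, 0.1379]
tool_rot: [-0.054, 0.709, 0.053, 0.701]
ft_force: [0.4, 0.1, 0.5]
grip_width: 0.0466
```

Run:
```python
from h import *
go(.4395,.011,.046,98.8)
w=camera("wrist");save(w,"w4.png",s=1.2)
print([(np.round(d["centre"],3),d["confidence"]) for d in pinpoint("flat1",w)])
```

```text
yaw change 0.1 rx total -0.001
t 26.2 tcp [436.5  11.6 137.9] yaw 98.7 J6 [ 0.03  0.19 -0.31  1.08 -0.   -0.12] F [0.4 0.1 0.5] w 46.6
  shift [91.8 -1.1  3.9] turn [-0.001 -0.011  0.   ] | after turn frame shift [91.9 -1.1  2.9]
[(array([ 0.418,  0.1  , -0.001]), 0.94), (array([ 0.44 ,  0.013, -0.   ]), 0.9), (array([ 0.325,  0.288, -0.003]), 0.83)]
```

View pics/w4.png

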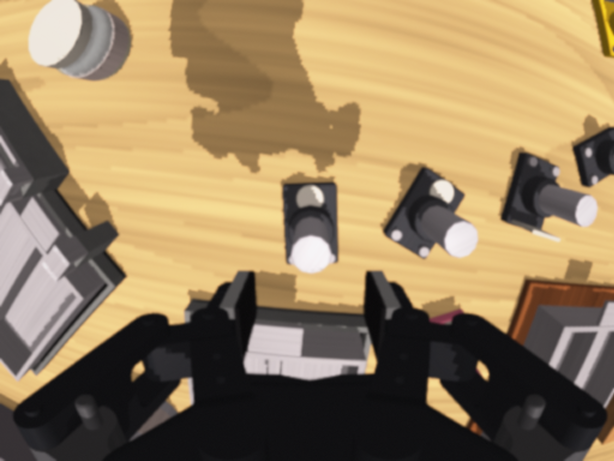

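>>> {"api": "play_rows", "payload": {
  "plan": [
    [8,-1,3,0,-0.011,0,-0.1],
    [16,0,0,0,0,0,-0.1],
    [20,0,0,0,0,0,-0.1],
    [20,0,0,0,0,0,-0.1],
    [16,0,0,0,0,0,-0.1],
    [8,0,0,0,0,0,-0.1],
    [4,0,0,0,0,0,-0.1],
    [0,0,0,0,0,0,1],
    [0,0,0,0,0,0,1],
    [0,0,0,0,0,0,1],
    [0,0,0,0,0,0,1],
    [0,0,0,0,0,0,1],
    [-5,0,0,0,0,0,1],
    [-15,0,0,0,0,0,1],
    [-25,0,0,0,0,0,1],
    [-25,0,0,0,0,0,1],
    [-25,0,0,0,0,0,1],
    [-15,0,0,0,0,0,1]
  ]
}}

```text
clock: 27.83
eef_pos: [0.4404, 0.0111, 0.1591]
tool_rot: [-0.054, 0.704, 0.054, 0.706]
ft_force: [0.4, -0.7, -4.7]
grip_width: 0.0225
```

Run:
```python
from h import *
go(.5927,-.2766,.155,48.6)
```

```text
yaw change -50.1 rx total 0.875
t 27.8 tcp [440.4  11.1 159.1] yaw 98.7 J6 [ 0.03  0.17 -0.28  1.12 -0.   -0.13] F [ 0.4 -0.7 -4.7] w 22.5
  shift [   4.6 -307.5  106.9] turn [ 0.875  0.003 -0.001] | after turn frame shift [   4.1 -115.1  304.5]
```

>>> {"api": "play_rows", "payload": {
  "plan": [
    [0,0,0,0.075,0,0,1],
    [0,0,0,0.11,0,0,1],
    [0,0,0,0.115,0,0,1],
    [0,0,0,0.115,0,0,1],
    [0,0,0,0.115,0,0,1],
    [0,0,0,0.115,0,0,1],
    [0,0,0,0.115,0,0,1],
    [0,0,0,0.115,0,0,1],
    [0,-4,10,0,0,0,1],
    [0,-8,20,0,0,0,1],
    [0,-11,29,0,0,0,1],
    [0,-11,29,0,0,0,1],
    [0,-11,29,0,0,0,1],
    [0,-11,29,0,0,0,1],
    [0,-11,29,0,0,0,1],
    [0,-11,29,0,0,0,1],
    [0,-11,29,0,0,0,1],
    [0,-11,29,0,0,0,1],
    [0,-8,22,0,0,0,1],
    [0,-6,14,0,0,0,1]
  ]
}}

```text
clock: 29.5
eef_pos: [0.5881, -0.275, 0.1555]
tool_rot: [0.249, 0.661, -0.25, 0.662]
ft_force: [-0.7, 0.0, -4.0]
grip_width: 0.0228
```

>>> {"api": "play_rows", "payload": {
  "plan": [
    [0,-2,6,0,0,0,1],
    [0,0,0,0,0,0,1],
    [0,0,0,0,0,0,1]
  ]
}}

```text
clock: 29.75
eef_pos: [0.5901, -0.2767, 0.1556]
tool_rot: [0.25, 0.662, -0.25, 0.661]
ft_force: [0.4, 0.5, -4.3]
grip_width: 0.0225
```

Run:
```python
from h import *
go(.5927,-.2766,.066,48.6)
p=camera("scene");save(p,"s5.png",(130,140,260,320),4)
p=camera("wrist");save(p,"w5.png")
```

```text
yaw change -0.0 rx total 0.001
t 29.8 tcp [ 590.1 -276.7  155.6] yaw 48.6 J6 [-0.44  0.58  0.33  1.32  0.    0.28] F [ 0.4  0.5 -4.3] w 22.5
  shift [89.6  1.8  2.1] turn [ 0.001 -0.002  0.   ] | after turn frame shift [89.6  1.8  1.9]
```

View pics/s5.png

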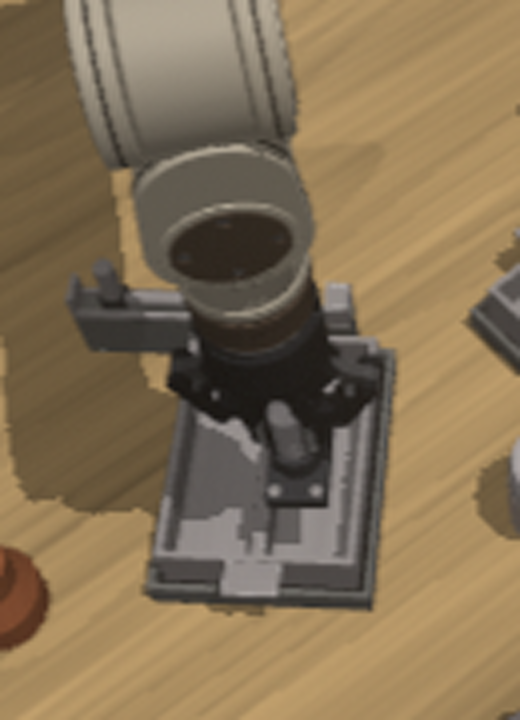

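>>> {"api": "play_rows", "payload": {
  "plan": [
    [8,1.8,2,0,0,0,1],
    [15,0,0,0,0,0,1],
    [20,0,0,0,0,0,1],
    [15,0,0,0,0,0,1],
    [10,0,0,0,0,0,1],
    [6,0,0,0,0,0,1],
    [4,0,0,0,0,0,1],
    [3,0,0,0,0,0,1],
    [3,0,0,0,0,0,1],
    [0,0,0,0,0,0,1],
    [0,0,0,0,0,0,1]
  ]
}}

```text
clock: 30.77
eef_pos: [0.5937, -0.2771, 0.0727]
tool_rot: [0.25, 0.661, -0.25, 0.662]
ft_force: [-0.6, -0.5, -4.3]
grip_width: 0.0227
```

>>> {"api": "play_rows", "payload": {
  "plan": [
    [3,0,0,0,0,0,1],
    [2,0,0,0,0,0,1],
    [2,0,0,0,0,0,1],
    [0,0,0,0,0,0,1]
  ]
}}

```text
clock: 31.1
eef_pos: [0.5931, -0.2768, 0.0646]
tool_rot: [0.25, 0.662, -0.25, 0.661]
ft_force: [-0.3, -0.0, -4.5]
grip_width: 0.0229
```

>>> {"api": "play_rows", "payload": {
  "plan": [
    [1.5,0,0,0,0,0,1],
    [1,0,0,0,0,0,1],
    [1,0,0,0,0,0,1],
    [0,0,0,0,0,0,1]
  ]
}}

```text
clock: 31.43
eef_pos: [0.5935, -0.277, 0.0626]
tool_rot: [0.25, 0.661, -0.25, 0.662]
ft_force: [-1.3, 0.7, 1.6]
grip_width: 0.0227
```

Contact. Release, lift, and check.

>>> {"api": "play_rows", "payload": {
  "plan": [
    [0,0,0,0,0,0,0.3],
    [0,0,0,0,0,0,-0.1],
    [0,0,0,0,0,0,-0.1],
    [0,0,0,0,0,0,-0.1],
    [-10,0,0,0,0,0,-0.1],
    [-20,0,0,0,0,0,-0.1],
    [-30,0,0,0,0,0,-0.1],
    [-25,0,0,0,0,0,-0.1],
    [-10,0,0,0,0,0,-0.1],
    [0,-4,-10,0,0,0,-0.1],
    [0,8,-20,0,0,0,-0.1],
    [0,8,-25,0,0,0,-0.1],
    [0,8,-25,0,0,0,-0.1],
    [0,8,-25,0,0,0,-0.1],
    [0,8,-25,0,0,0,-0.1],
    [0,8,-25,0,0,0,-0.1],
    [0,8,-25,0,0,0,-0.1]
  ]
}}

```text
clock: 32.85
eef_pos: [0.4919, -0.1179, 0.1565]
tool_rot: [0.25, 0.661, -0.25, 0.661]
ft_force: [-0.8, 0.4, 0.5]
grip_width: 0.0469
```

Run:
```python
from h import *
go(.4163,.1016,.14,70)
stubs([(.593,-.277)],(.088,.11)); stubs([(.4163,.1016),(.381,.2006),(.3264,.282)])
```

```text
yaw change 21.4 rx total -0.374
t 32.9 tcp [ 491.9 -117.9  156.5] yaw 48.6 J6 [-0.24  0.3  -0.12  1.15  0.    0.49] F [-0.8  0.4  0.5] w 46.9
  shift [  16.5  114.6 -201.9] turn [-0.374 -0.    -0.   ] | after turn frame shift [  16.5  180.4 -146.1]
(0.593, -0.277) [(44, array([ 594.6, -275.1]), array([22., 21.])), (67, array([ 592.3, -275.7]), array([22.6, 22.6]))]
(0.4163, 0.1016) [(48, array([417.3, 100.6]), array([21.8, 21.8])), (47, array([415.7, 101.2]), array([19.8, 22.6]))]
(0.381, 0.2006) [(45, array([381.5, 199.6]), array([23. , 20.5])), (47, array([380.4, 199.3]), array([20.8, 21.7]))]
(0.3264, 0.282) [(47, array([327.4, 281.3]), array([20.8, 22.1])), (46, array([325.2, 282.8]), array([22.2, 25.1]))]
```

>>> {"api": "play_rows", "payload": {
  "plan": [
    [0,0,0,-0.094,0,0,-0.1],
    [0,0,0,-0.094,0,0,-0.1],
    [0,0,0,-0.093,0,0,-0.1],
    [0,0,0,-0.093,0,0,-0.1],
    [2,14,-10,0,0,0,-0.1],
    [2,22,-18,0,0,0,-0.1],
    [2,26,-22,0,0,0,-0.1],
    [2,26,-22,0,0,0,-0.1],
    [2,26,-22,0,0,0,-0.1],
    [2,26,-22,0,0,0,-0.1],
    [2,22,-17,0,0,0,-0.1],
    [2,12,-9,0,0,0,-0.1],
    [0,6,-4,0,0,0,-0.1],
    [0,0,0,0,0,0,-0.1],
    [0,0,0,0,0,0,-0.1]
  ]
}}

```text
clock: 34.3
eef_pos: [0.4181, 0.0997, 0.1408]
tool_rot: [0.123, 0.696, -0.123, 0.697]
ft_force: [0.6, -0.3, 0.1]
grip_width: 0.0469
```

Run:
```python
from h import *
go(.4165,.101,.048,70)
w=camera("wrist");print([(np.round(d["centre"],3),d["confidence"]) for n in ("flat1","up1") for d in pinpoint(n,w)])
C=cloud(camera("scene"));print(ring(C,(.4165,.101),.045,.008,.022),ring(C,(.4165,.101),.045,.07,.095))
```

```text
yaw change 0.0 rx total -0.0
t 34.3 tcp [418.1  99.7 140.8] yaw 70.0 J6 [ 0.23  0.17 -0.33  1.07 -0.    0.58] F [ 0.6 -0.3  0.1] w 46.9
  shift [92.8  0.7 -2. ] turn [-0.     0.001  0.   ] | after turn frame shift [92.8  0.7 -2. ]
[(array([ 0.416,  0.102, -0.004]), 0.9), (array([ 0.323,  0.286, -0.004]), 0.87), (array([0.538, 0.157, 0.   ]), 0.73), (array([0.38 , 0.202, 0.004]), 0.62)]
(104, array([415.6, 102. ]), array([42.6, 64. ]), 68.8) (51, array([416.5, 100.6]), array([19.9, 25.9]), 50.7)
```

>>> {"api": "play_rows", "payload": {
  "plan": [
    [8,1,-2,0,0,0,-0.1],
    [16,0,0,0,0,0,-0.1],
    [20,0,0,0,0,0,-0.1],
    [20,0,0,0,0,0,-0.1],
    [16,0,0,0,0,0,-0.1],
    [9,0,0,0,0,0,-0.1],
    [4,0,0,0,0,0,-0.1],
    [0,0,0,0,0,0,1],
    [0,0,0,0,0,0,1],
    [0,0,0,0,0,0,1],
    [0,0,0,0,0,0,1],
    [0,0,0,0,0,0,1],
    [-5,0,0,0,0,0,1],
    [-15,0,0,0,0,0,1],
    [-25,0,0,0,0,0,1],
    [-25,0,0,0,0,0,1],
    [-25,0,0,0,0,0,1],
    [-15,0,0,0,0,0,1]
  ]
}}

```text
clock: 36.0
eef_pos: [0.4164, 0.102, 0.1605]
tool_rot: [0.123, 0.695, -0.122, 0.697]
ft_force: [-0.3, -0.3, -3.3]
grip_width: 0.0227
```

Run:
```python
from h import *
go(.5295,-.2212,.155,48.6)
```

```text
yaw change -21.4 rx total 0.374
t 36.0 tcp [416.4 102.  160.5] yaw 70.0 J6 [ 0.24  0.15 -0.31  1.12  0.    0.59] F [-0.3 -0.3 -3.3] w 22.7
  shift [   5.6 -265.2  216.7] turn [ 0.374  0.002 -0.002] | after turn frame shift [   5.5 -167.7  298.6]
```

>>> {"api": "play_rows", "payload": {
  "plan": [
    [0,0,0,0.094,0,0,1],
    [0,0,0,0.094,0,0,1],
    [0,0,0,0.093,0,0,1],
    [0,0,0,0.093,0,0,1],
    [0,-6,10,0,0,0,1],
    [0,-11,20,0,0,0,1],
    [0,-16,28,0,0,0,1],
    [0,-16,29,0,0,0,1],
    [0,-16,29,0,0,0,1],
    [0,-16,29,0,0,0,1],
    [0,-16,29,0,0,0,1],
    [0,-16,29,0,0,0,1],
    [0,-16,29,0,0,0,1],
    [0,-14,25,0,0,0,1],
    [0,-11,20,0,0,0,1],
    [0,-8,13,0,0,0,1],
    [0,-4,7,0,0,0,1],
    [0,-2,3,0,0,0,1],
    [0,0,0,0,0,0,1],
    [0,0,0,0,0,0,1]
  ]
}}

```text
clock: 37.67
eef_pos: [0.529, -0.2216, 0.1575]
tool_rot: [0.25, 0.662, -0.25, 0.661]
ft_force: [-0.6, 0.4, -4.6]
grip_width: 0.0229
```

Run:
```python
from h import *
go(.5295,-.2212,.063,48.6)
```

```text
yaw change -0.0 rx total 0.0
t 37.7 tcp [ 529.  -221.6  157.5] yaw 48.6 J6 [-0.4   0.43  0.07  1.22  0.    0.33] F [-0.6  0.4 -4.6] w 22.9
  shift [94.5  0.7  0.2] turn [ 0.    -0.001 -0.   ] | after turn frame shift [94.5  0.7  0.1]
```

>>> {"api": "play_rows", "payload": {
  "plan": [
    [8,0.5,0,0,0,0,1],
    [15,0,0,0,0,0,1],
    [20,0,0,0,0,0,1],
    [16,0,0,0,0,0,1],
    [12,0,0,0,0,0,1],
    [8,0,0,0,0,0,1],
    [6,0,0,0,0,0,1],
    [4,0,0,0,0,0,1],
    [2,0,0,0,0,0,1],
    [1.5,0,0,0,0,0,1],
    [0,0,0,0,0,0,1],
    [0,0,0,0,0,0,1]
  ]
}}

```text
clock: 38.67
eef_pos: [0.5302, -0.2224, 0.0657]
tool_rot: [0.25, 0.661, -0.25, 0.662]
ft_force: [0.6, -1.0, -4.5]
grip_width: 0.0226
```

>>> {"api": "play_rows", "payload": {
  "plan": [
    [1,0,0,0,0,0,1],
    [1,0,0,0,0,0,1],
    [0.8,0,0,0,0,0,1],
    [0,0,0,0,0,0,1],
    [0,0,0,0,0,0,1]
  ]
}}

```text
clock: 39.08
eef_pos: [0.5304, -0.2225, 0.0641]
tool_rot: [0.25, 0.661, -0.25, 0.662]
ft_force: [-1.5, 1.6, 5.9]
grip_width: 0.0225
```

>>> {"api": "play_rows", "payload": {
  "plan": [
    [0,0,0,0,0,0,0.3],
    [0,0,0,0,0,0,-0.1],
    [0,0,0,0,0,0,-0.1],
    [0,0,0,0,0,0,-0.1],
    [-10,0,0,0,0,0,-0.1],
    [-20,0,0,0,0,0,-0.1],
    [-30,0,0,0,0,0,-0.1],
    [-25,0,0,0,0,0,-0.1],
    [-10,0,0,0,0,0,-0.1],
    [0,5,-10,0,0,0,-0.1],
    [0,10,-20,0,0,0,-0.1],
    [0,18,-25,0,0,0,-0.1],
    [0,18,-25,0,0,0,-0.1],
    [0,18,-25,0,0,0,-0.1],
    [0,18,-25,0,0,0,-0.1],
    [0,18,-25,0.1,0,0,-0.1],
    [0,10,-15,0.1,0,0,-0.1],
    [0,0,0,0.09,0,0,-0.1]
  ]
}}

```text
clock: 40.58
eef_pos: [0.4774, -0.0194, 0.1558]
tool_rot: [0.343, 0.62, -0.343, 0.617]
ft_force: [-0.1, -1.0, 0.4]
grip_width: 0.0469
```

Run:
```python
from h import *
go(.3263,.282,.145,32)
stubs([(.593,-.277),(.53,-.222)],(.088,.11)); stubs([(.381,.2006),(.3264,.282)])
C=cloud(camera("scene"));print(ring(C,(.3263,.282),.045,.008,.022))
```

```text
yaw change 0.0 rx total -0.0
t 40.6 tcp [477.4 -19.4 155.8] yaw 32.0 J6 [-0.04  0.25 -0.19  1.14  0.    0.97] F [-0.1 -1.   0.4] w 46.9
  shift [  11.9   31.5 -335.6] turn [-0.    -0.004  0.002] | after turn frame shift [  10.8   31.6 -335.6]
(0.593, -0.277) [(45, array([ 594.1, -275.3]), array([19.9, 22.8])), (69, array([ 592.2, -275.1]), array([21.5, 23.2]))]
(0.53, -0.222) [(46, array([ 531.9, -222.7]), array([21. , 21.4])), (62, array([ 529.7, -223.2]), array([21.5, 22.3]))]
(0.381, 0.2006) [(45, array([382. , 200.1]), array([21.8, 20.4])), (50, array([381.1, 200.7]), array([21.2, 23.7]))]
(0.3264, 0.282) [(44, array([327.4, 282.3]), array([20.5, 21.9])), (47, array([326.4, 281.5]), array([21.8, 23.7]))]
(78, array([325.4, 282.2]), array([40.9, 63. ]), 32.9)
```

>>> {"api": "play_rows", "payload": {
  "plan": [
    [0,1,-12,0,0,0,-0.1],
    [1,2,-24,0,0,0,-0.1],
    [1,3,-30,0,0,0,-0.1],
    [1,3,-30,0,0,0,-0.1],
    [1,3,-30,0,0,0,-0.1],
    [1,3,-30,0,0,0,-0.1],
    [1,3,-30,0,0,0,-0.1],
    [1,3,-30,0,0,0,-0.1],
    [1,3,-30,0,0,0,-0.1],
    [1,3,-30,0,0,0,-0.1],
    [1,2,-26,0,0,0,-0.1],
    [0,1,-18,0,0,0,-0.1],
    [0,1,-10,0,0,0,-0.1],
    [0,0,-5,0,0,0,-0.1],
    [0,0,0,0,0,0,-0.1],
    [0,0,0,0,0,0,-0.1]
  ]
}}

```text
clock: 42.17
eef_pos: [0.3292, 0.2768, 0.1473]
tool_rot: [0.343, 0.618, -0.343, 0.618]
ft_force: [0.3, -1.0, 0.4]
grip_width: 0.0469
```

Run:
```python
from h import *
go(.3266,.282,.048,32.4)
C=cloud(camera("scene"));
w=camera("wrist");print([(np.round(d["centre"],3),d["confidence"]) for n in ("flat1","up1") for d in pinpoint(n,w)])
```

```text
yaw change 0.4 rx total -0.008
t 42.2 tcp [329.2 276.8 147.3] yaw 32.0 J6 [ 0.7   0.16 -0.32  1.09 -0.    1.71] F [ 0.3 -1.   0.4] w 46.9
  shift [99.3  0.6 -5.8] turn [-0.008  0.     0.   ] | after turn frame shift [99.3  0.6 -5.7]
[(array([ 0.325,  0.287, -0.002]), 0.93), (array([0.379, 0.203, 0.005]), 0.75), (array([ 0.538,  0.159, -0.   ]), 0.73), (array([ 0.188,  0.289, -0.003]), 0.68), (array([0.473, 0.484, 0.   ]), 0.66)]
```

>>> {"api": "play_rows", "payload": {
  "plan": [
    [8,0.5,-3,0,0,0,-0.1],
    [16,0,-3,0,0,0,-0.1],
    [20,0,0,0,0,0,-0.1],
    [20,0,0,0,0,0,-0.1],
    [20,0,0,0,0,0,-0.1],
    [11,0,0,0,0,0,-0.1],
    [4,0,0,0,0,0,-0.1],
    [0,0,0,0,0,0,1],
    [0,0,0,0,0,0,1],
    [0,0,0,0,0,0,1],
    [0,0,0,0,0,0,1],
    [0,0,0,0,0,0,1],
    [-5,0,0,0,0,0,1],
    [-15,0,0,0,0,0,1],
    [-25,0,0,0,0,0,1],
    [-25,0,0,0,0,0,1],
    [-25,0,0,0,0,0,1],
    [-25,0,0,0,0,0,1]
  ]
}}

```text
clock: 43.87
eef_pos: [0.326, 0.2825, 0.17]
tool_rot: [0.343, 0.618, -0.343, 0.618]
ft_force: [0.7, 0.1, -2.6]
grip_width: 0.0224
```

Run:
```python
from h import *
go(.5149,-.3015,.165,48.6)
```

```text
yaw change 16.6 rx total -0.29
t 43.9 tcp [326.  282.5 170. ] yaw 32.0 J6 [ 0.71  0.15 -0.28  1.15  0.    1.73] F [ 0.7  0.1 -2.6] w 22.4
  shift [   4.9 -149.   595.5] turn [-0.29 -0.   -0.  ] | after turn frame shift [   5.  -313.2  527.9]
```

>>> {"api": "play_rows", "payload": {
  "plan": [
    [0,0,0,-0.09,0,0,1],
    [0,0,0,-0.1,0,0,1],
    [0,0,0,-0.1,0,0,1],
    [0,-6,10,0,0,0,1],
    [0,-11,18,0,0,0,1],
    [0,-16,27,0,0,0,1],
    [0,-16,27,0,0,0,1],
    [0,-16,27,0,0,0,1],
    [0,-16,27,0,0,0,1],
    [0,-16,27,0,0,0,1],
    [0,-16,27,0,0,0,1],
    [0,-16,27,0,0,0,1],
    [0,-16,27,0,0,0,1],
    [0,-16,27,0,0,0,1],
    [0,-16,27,0,0,0,1],
    [0,-16,27,0,0,0,1],
    [0,-16,27,0,0,0,1],
    [0,-16,27,0,0,0,1],
    [0,-16,27,0,0,0,1],
    [0,-16,27,0,0,0,1]
  ]
}}

```text
clock: 45.53
eef_pos: [0.481, -0.1979, 0.1687]
tool_rot: [0.25, 0.661, -0.25, 0.661]
ft_force: [0.7, 0.3, -2.9]
grip_width: 0.0228
```

>>> {"api": "play_rows", "payload": {
  "plan": [
    [0,-16,27,0,0,0,1],
    [0,-12,22,0,0,0,1],
    [0,-8,14,0,0,0,1],
    [0,-4,6,0,0,0,1],
    [0,0,0,0,0,0,1],
    [0,0,0,0,0,0,1]
  ]
}}

```text
clock: 46.03
eef_pos: [0.5058, -0.2714, 0.1682]
tool_rot: [0.25, 0.662, -0.25, 0.661]
ft_force: [-0.0, -0.1, -2.8]
grip_width: 0.0228
```

Run:
```python
from h import *
go(.5149,-.3015,.064,48.6)
stubs([(.381,.2006)])
```

```text
yaw change 0.0 rx total -0.0
t 46.0 tcp [ 505.8 -271.4  168.2] yaw 48.6 J6 [-0.49  0.42  0.09  1.25  0.    0.23] F [-0.  -0.1 -2.8] w 22.8
  shift [104.1 -16.6  26.9] turn [-0.    -0.002 -0.   ] | after turn frame shift [104.2 -16.6  26.8]
(0.381, 0.2006) [(43, array([382.4, 200.2]), array([19.9, 22.4])), (45, array([379.1, 202.2]), array([21.3, 25.6]))]
```

>>> {"api": "play_rows", "payload": {
  "plan": [
    [0,-5,8,0,0,0,1],
    [0,-7,11,0,0,0,1],
    [0,-4.5,8,0,0,0,1],
    [8,0,0,0,0,0,1],
    [15,0,0,0,0,0,1],
    [20,0,0,0,0,0,1],
    [20,0,0,0,0,0,1],
    [16,0,0,0,0,0,1],
    [10,0,0,0,0,0,1],
    [6,0,0,0,0,0,1],
    [4,0,0,0,0,0,1],
    [2,0,0,0,0,0,1],
    [0,0,0,0,0,0,1],
    [0,0,0,0,0,0,1]
  ]
}}

```text
clock: 47.3
eef_pos: [0.5163, -0.3026, 0.0682]
tool_rot: [0.25, 0.661, -0.25, 0.662]
ft_force: [0.3, -0.1, -2.6]
grip_width: 0.0229
```

>>> {"api": "play_rows", "payload": {
  "plan": [
    [1.5,0,0,0,0,0,1],
    [1.2,0,0,0,0,0,1],
    [1,0,0,0,0,0,1],
    [0.8,0,0,0,0,0,1],
    [0.8,0,0,0,0,0,1],
    [0,0,0,0,0,0,1]
  ]
}}

```text
clock: 47.8
eef_pos: [0.5162, -0.3025, 0.0645]
tool_rot: [0.25, 0.661, -0.25, 0.662]
ft_force: [-2.5, 2.7, 8.4]
grip_width: 0.0226
```

>>> {"api": "play_rows", "payload": {
  "plan": [
    [0,0,0,0,0,0,0.3],
    [0,0,0,0,0,0,-0.1],
    [0,0,0,0,0,0,-0.1],
    [0,0,0,0,0,0,-0.1],
    [-10,0,0,0,0,0,-0.1],
    [-20,0,0,0,0,0,-0.1],
    [-30,0,0,0,0,0,-0.1],
    [-25,0,0,0,0,0,-0.1],
    [-10,0,0,0,0,0,-0.1],
    [0,8,-12,0,0,0,-0.1],
    [0,14,-21,0,0,0,-0.1],
    [0,20,-30,0,0,0,-0.1],
    [0,20,-30,0,0,0,-0.1],
    [0,20,-30,0,0,0,-0.1],
    [0,20,-30,0,0,0,-0.1],
    [0,20,-30,0,0,0,-0.1],
    [0,20,-30,0,0,0,-0.1],
    [0,20,-30,0,0,0,-0.1],
    [0,20,-30,0,0,0,-0.1]
  ]
}}

```text
clock: 49.38
eef_pos: [0.4304, 0.0162, 0.157]
tool_rot: [0.25, 0.661, -0.25, 0.661]
ft_force: [0.8, -0.4, 0.3]
grip_width: 0.0469
```

>>> {"api": "play_rows", "payload": {
  "plan": [
    [0,20,-30,0,0,0,-0.1],
    [0,20,-30,0,0,0,-0.1],
    [0,20,-30,0,0,0,-0.1],
    [0,16,-24,0,0,0,-0.1],
    [0,10,-16,0,0,0,-0.1],
    [0,0,0,-0.123,0,0,-0.1],
    [0,0,0,-0.124,0,0,-0.1],
    [0,0,0,-0.124,0,0,-0.1],
    [0,0,0,-0.124,0,0,-0.1],
    [0,0,0,-0.123,0,0,-0.1]
  ]
}}

```text
clock: 50.22
eef_pos: [0.3904, 0.1654, 0.1569]
tool_rot: [0.035, 0.706, -0.035, 0.706]
ft_force: [0.0, -0.6, 0.1]
grip_width: 0.0476
```

Run:
```python
from h import *
stubs([(.593,-.277),(.53,-.222),(.516,-.302)],(.088,.11)); stubs([(.381,.2006)])
p=camera("top");C=cloud(p);print(ring(C,(.381,.201),.045,.008,.022))
C=cloud(camera("scene"));print(ring(C,(.381,.201),.045,.008,.022))
go(.3807,.201,.048,84)
```

```text
(0.593, -0.277) [(44, array([ 604.9, -282.3]), array([21. , 21.9])), (70, array([ 603.8, -282.2]), array([22.7, 23.4]))]
(0.53, -0.222) [(46, array([ 534.2, -224. ]), array([22.2, 20.7])), (62, array([ 531.4, -222.1]), array([22.5, 25.6]))]
(0.516, -0.302) [(45, array([ 517.1, -302.4]), array([20.8, 21.7])), (63, array([ 516.2, -301.5]), array([22.3, 20.7]))]
(0.381, 0.2006) [None, (46, array([379.6, 202.2]), array([20.9, 23.5]))]
(0, array([0., 0.]), array([0., 0.]), 0.0)
(85, array([382.8, 197.8]), array([59. , 64.6]), 70.8)
  yaw change 0.1 rx total -0.002
t 50.5 tcp [390.7 165.2 157. ] yaw 83.9 J6 [ 0.4   0.14 -0.32  1.11  0.    0.51] F [ 0.1 -0.1  0.1] w 46.9
  shift [109.   34.5 -13.7] turn [-0.002 -0.     0.   ] | after turn frame shift [109.   34.5 -13.6]
```

>>> {"api": "play_rows", "payload": {
  "plan": [
    [0,12,-5,0,0,0,-0.1],
    [0,15,-6,0,0,0,-0.1],
    [8,7.5,-2.7,0,0,0,-0.1],
    [18,0,0,0,0,0,-0.1],
    [22,0,0,0,0,0,-0.1],
    [22,0,0,0,0,0,-0.1],
    [20,0,0,0,0,0,-0.1],
    [12,0,0,0,0,0,-0.1],
    [6,0,0,0,0,0,-0.1],
    [0,0,0,0,0,0,1],
    [0,0,0,0,0,0,1],
    [0,0,0,0,0,0,1],
    [0,0,0,0,0,0,1],
    [0,0,0,0,0,0,1],
    [-5,0,0,0,0,0,1],
    [-15,0,0,0,0,0,1],
    [-25,0,0,0,0,0,1],
    [-25,0,0,0,0,0,1],
    [-25,0,0,0,0,0,1],
    [-15,0,0,0,0,0,1]
  ]
}}

```text
clock: 52.18
eef_pos: [0.3817, 0.2016, 0.1622]
tool_rot: [0.038, 0.705, -0.036, 0.707]
ft_force: [0.5, 0.7, -3.6]
grip_width: 0.0228
```

Run:
```python
from h import *
p=camera("scene");C=cloud(p);print("dock tray",ring(C,(.621,.0045),.13,.053,.067))
save(p,"s6.png",(150,100,350,280),4)
go(.6188,.0394,.155,93.6)
```

```text
dock tray (627, array([617.5,   4.9]), array([232.8, 143.3]), 3.8)
  yaw change 9.6 rx total -0.168
t 52.2 tcp [383.1 202.3 164.4] yaw 84.0 J6 [ 0.49  0.15 -0.29  1.12 -0.    0.59] F [ 0.9  0.4 -0.9] w 22.1
  shift [  10.5 -137.4  251.4] turn [-0.168  0.007 -0.004] | after turn frame shift [   9.4 -177.4  225. ]
```

View pics/s6.png

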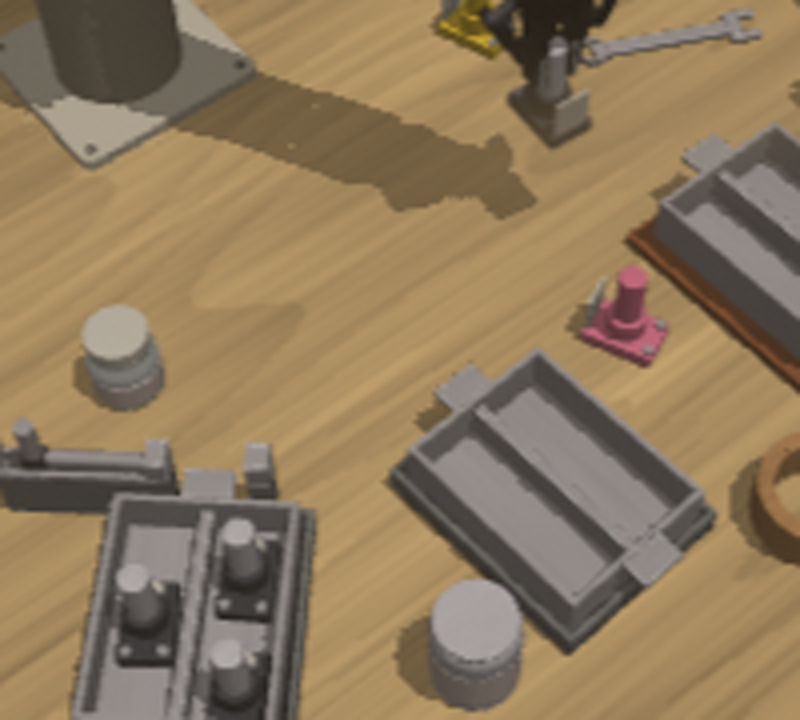

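>>> {"api": "play_rows", "payload": {
  "plan": [
    [0,0,0,-0.084,0,0,1],
    [0,0,0,-0.084,0,0,1],
    [0,-8,10,0,0,0,1],
    [0,-14,18,0,0,0,1],
    [0,-18,23,0,0,0,1],
    [0,-18,23,0,0,0,1],
    [0,-18,23,0,0,0,1],
    [0,-18,23,0,0,0,1],
    [0,-18,23,0,0,0,1],
    [0,-18,23,0,0,0,1],
    [0,-18,22,0,0,0,1],
    [0,-14,18,0,0,0,1],
    [0,-10,12,0,0,0,1],
    [0,-4,6,0,0,0,1],
    [0,0,0,0,0,0,1],
    [0,0,0,0,0,0,1]
  ]
}}

```text
clock: 53.57
eef_pos: [0.6145, 0.0398, 0.1582]
tool_rot: [-0.022, 0.707, 0.022, 0.706]
ft_force: [0.6, 1.0, -3.0]
grip_width: 0.023
```

Run:
```python
from h import *
go(.6188,.0394,.065,93.6)
```

```text
yaw change -0.0 rx total 0.0
t 53.6 tcp [614.5  39.8 158.2] yaw 93.6 J6 [0.06 0.51 0.21 1.27 0.   0.  ] F [ 0.6  1.  -3. ] w 23.0
  shift [93.2 -0.7  4.5] turn [ 0.    -0.002 -0.001] | after turn frame shift [93.2 -0.7  4.3]
```

>>> {"api": "play_rows", "payload": {
  "plan": [
    [8,-0.5,2,0,0,0,1],
    [15,0,2,0,0,0,1],
    [20,0,0,0,0,0,1],
    [18,0,0,0,0,0,1],
    [12,0,0,0,0,0,1],
    [8,0,0,0,0,0,1],
    [5,0,0,0,0,0,1],
    [3,0,0,0,0,0,1],
    [2,0,0,0,0,0,1],
    [0,0,0,0,0,0,1],
    [0,0,0,0,0,0,1]
  ]
}}

```text
clock: 54.48
eef_pos: [0.6199, 0.0394, 0.0688]
tool_rot: [-0.022, 0.706, 0.022, 0.707]
ft_force: [-0.0, -0.3, -2.1]
grip_width: 0.0225
```

>>> {"api": "play_rows", "payload": {
  "plan": [
    [1,0,0,0,0,0,1],
    [1,0,0,0,0,0,1],
    [1,0,0,0,0,0,1],
    [0,0,0,0,0,0,1],
    [0,0,0,0,0,0,1]
  ]
}}

```text
clock: 54.9
eef_pos: [0.6195, 0.0393, 0.0652]
tool_rot: [-0.022, 0.707, 0.022, 0.707]
ft_force: [0.2, -0.1, -2.0]
grip_width: 0.0226
```

>>> {"api": "play_rows", "payload": {
  "plan": [
    [1,0,0,0,0,0,1],
    [0.8,0,0,0,0,0,1],
    [0.8,0,0,0,0,0,1],
    [0,0,0,0,0,0,1],
    [0,0,0,0,0,0,1]
  ]
}}

```text
clock: 55.32
eef_pos: [0.6196, 0.0393, 0.065]
tool_rot: [-0.022, 0.706, 0.022, 0.707]
ft_force: [-4.6, 1.2, 9.9]
grip_width: 0.0229
```

>>> {"api": "play_rows", "payload": {
  "plan": [
    [0,0,0,0,0,0,0.3],
    [0,0,0,0,0,0,-0.1],
    [0,0,0,0,0,0,-0.1],
    [0,0,0,0,0,0,-0.1],
    [-10,0,0,0,0,0,-0.1],
    [-20,0,0,0,0,0,-0.1],
    [-30,0,0,0,0,0,-0.1],
    [-25,0,0,-0.1,0,0,-0.1],
    [-10,0,0,-0.115,0,0,-0.1],
    [0,0,0,-0.115,0,0,-0.1],
    [0,0,0,-0.115,0,0,-0.1],
    [0,0,0,-0.115,0,0,-0.1],
    [0,0,0,-0.115,0,0,-0.1],
    [0,0,0,-0.114,0,0,-0.1],
    [0,-1,-12,0,0,0,-0.1],
    [0,-2,-24,0,0,0,-0.1],
    [0,-2,-30,0,0,0,-0.1],
    [0,-2,-30,0,0,0,-0.1]
  ]
}}

```text
clock: 56.82
eef_pos: [0.5611, -0.0379, 0.1578]
tool_rot: [-0.293, 0.644, 0.293, 0.644]
ft_force: [0.4, -0.4, 0.1]
grip_width: 0.0471
```

Run:
```python
from h import *
p=camera("top");q=camera("scene")
C=cloud(q);D=cloud(p)
print("dock tray",ring(C,(.621,.0045),.13,.053,.067),"cr tray",ring(C,(.538,-.275),.13,.053,.067))
for c in[(.604,-.282),(.532,-.223),(.517,-.302),(.619,.039)]:
    for K in(C,D):
        z=K[...,2][(np.hypot(K[...,0]-c[0],K[...,1]-c[1])<.02)];z=z[(z>.085)&(z<.12)];print(c,len(z),z.max().round(4) if len(z) else 0,np.median(z).round(4) if len(z) else 0, ring(K,c,.03,.092,.11)[1:3])
    print("  flange",ring(C,c,.045,.024,.038))
a=cv2.resize(p["frame"][120:225,210:375,::-1],None,fx=4.6,fy=4.6,interpolation=cv2.INTER_CUBIC);cv2.imwrite("pics/t7.png",a)
b=q["frame"][200:300,150:300,::-1];cv2.imwrite("pics/s7.png",cv2.resize(b,None,fx=5,fy=5,interpolation=cv2.INTER_CUBIC))
go(.3652,-.2998,.155,138.8)
```

```text
dock tray (581, array([622.5,   4.7]), array([221.4, 142.7]), 4.1) cr tray (801, array([ 529.5, -277.3]), array([154.2, 239.5]), 47.8)
(0.604, -0.282) 71 0.1053 0.1 (array([ 603.1, -282. ]), array([22. , 23.3]))
(0.604, -0.282) 48 0.1083 0.0988 (array([ 605.7, -281.9]), array([21.1, 23. ]))
  flange (210, array([ 609.6, -283.8]), array([76.3, 76.1]), 52.4)
(0.532, -0.223) 66 0.1045 0.1006 (array([ 532. , -222.7]), array([22.8, 22. ]))
(0.532, -0.223) 47 0.1086 0.1005 (array([ 534.2, -224.1]), array([22.6, 19.8]))
  flange (204, array([ 530.8, -214.4]), array([76.4, 76.4]), 50.3)
(0.517, -0.302) 68 0.1049 0.0995 (array([ 514.9, -300.9]), array([21.7, 21.8]))
(0.517, -0.302) 47 0.109 0.1007 (array([ 517.2, -301.6]), array([23.2, 20.3]))
  flange (197, array([ 516.9, -298.4]), array([72.9, 65.5]), 49.6)
(0.619, 0.039) 61 0.1061 0.1004 (array([619. ,  38.4]), array([21. , 21.6]))
(0.619, 0.039) 45 0.1108 0.1006 (array([620.7,  37.6]), array([23. , 19.9]))
  flange (171, array([618.1,  35.4]), array([64.3, 73.6]), 3.1)
  yaw change 0.2 rx total -0.004
t 56.9 tcp [558.9 -40.4 158.1] yaw 138.6 J6 [-0.07  0.4   0.04  1.21 -0.   -0.92] F [0.6 0.1 0.4] w 46.9
  shift [   3.7  -26.3 -322.6] turn [-0.004 -0.002 -0.001] | after turn frame shift [   3.1  -25.1 -322.7]
```

View pics/s7.png

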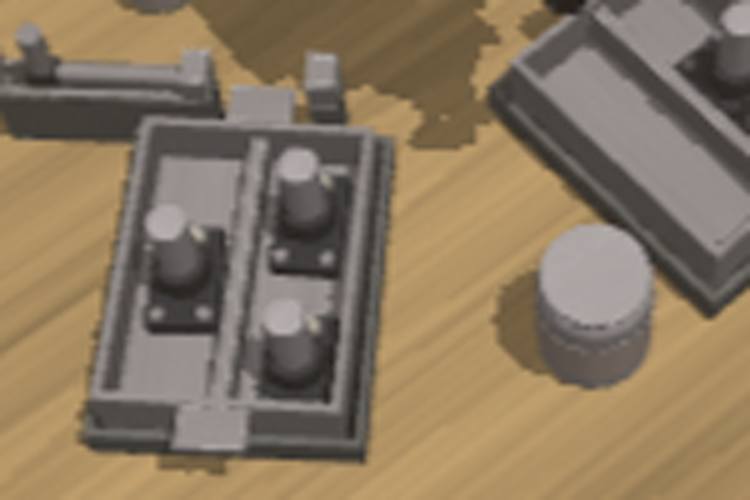

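>>> {"api": "play_rows", "payload": {
  "plan": [
    [0,-2,-14,0,0,0,-0.1],
    [0,-2,-24,0,0,0,-0.1],
    [0,-3,-30,0,0,0,-0.1],
    [0,-3,-30,0,0,0,-0.1],
    [0,-3,-30,0,0,0,-0.1],
    [0,-3,-30,0,0,0,-0.1],
    [0,-3,-30,0,0,0,-0.1],
    [0,-3,-30,0,0,0,-0.1],
    [0,-2,-30,0,0,0,-0.1],
    [0,-1,-30,0,0,0,-0.1],
    [0,0,-22,0,0,0,-0.1],
    [0,0,-14,0,0,0,-0.1],
    [0,0,-8,0,0,0,-0.1],
    [0,0,0,0,0,0,-0.1],
    [0,0,0,0,0,0,-0.1]
  ]
}}

```text
clock: 58.17
eef_pos: [0.3687, -0.2964, 0.1577]
tool_rot: [-0.292, 0.644, 0.292, 0.644]
ft_force: [-0.1, 0.6, 0.5]
grip_width: 0.0471
```

Run:
```python
from h import *
go(.3652,-.2998,.0875,138.8)
C=cloud(camera("scene"));print(ring(C,(.365,-.3),.035,.1,.125))
```

```text
yaw change -0.0 rx total 0.0
t 58.2 tcp [ 368.7 -296.4  157.7] yaw 138.8 J6 [-0.68  0.23 -0.2   1.13  0.   -1.53] F [-0.1  0.6  0.5] w 47.1
  shift [70.2  0.5 -4.9] turn [0.    0.001 0.001] | after turn frame shift [70.2  0.4 -4.9]
(28, array([ 366.1, -297.8]), array([13.4, 16.6]), 30.4)
```

>>> {"api": "play_rows", "payload": {
  "plan": [
    [10,0,-3,0,0,0,-0.1],
    [20,0,0,0,0,0,-0.1],
    [20,0,0,0,0,0,-0.1],
    [14,0,0,0,0,0,-0.1],
    [5,0,0,0,0,0,-0.1],
    [0,0,0,0,0,0,1],
    [0,0,0,0,0,0,1],
    [0,0,0,0,0,0,1],
    [0,0,0,0,0,0,1],
    [0,0,0,0,0,0,1],
    [0,0,4,0,0,0,1],
    [0,0,8,0,0,0,1],
    [0,0,8,0,0,0,1],
    [0,0,8,0,0,0,1],
    [0,0,8,0,0,0,1],
    [0,0,8,0,0,0,1],
    [0,0,8,0,0,0,1],
    [0,0,8,0,0,0,1],
    [0,0,6,0,0,0,1],
    [0,0,0,0,0,0,1]
  ]
}}

```text
clock: 59.88
eef_pos: [0.4104, -0.2486, 0.0894]
tool_rot: [-0.293, 0.644, 0.292, 0.644]
ft_force: [-2.2, 3.5, 5.7]
grip_width: 0.0136
```

>>> {"api": "play_rows", "payload": {
  "plan": [
    [0,0,4,0,0,0,1],
    [0,0,3,0,0,0,1],
    [0,0,2,0,0,0,1],
    [0,0,2,0,0,0,1],
    [0,0,0,0,0,0,1],
    [0,0,0,0,0,0,1]
  ]
}}

```text
clock: 60.38
eef_pos: [0.417, -0.241, 0.0894]
tool_rot: [-0.293, 0.644, 0.292, 0.644]
ft_force: [-2.8, 1.9, 5.1]
grip_width: 0.0137
```

Run:
```python
from h import *
# home: 78 mm from the drawn-back stop
go(.3652+.078*.66,-.2998+.078*.7513,.0875,138.8)
```

```text
yaw change -0.0 rx total 0.0
t 60.4 tcp [ 417.  -241.    89.4] yaw 138.8 J6 [-0.52  0.32 -0.28  0.97 -0.   -1.38] F [-2.8  1.9  5.1] w 13.7
  shift [ 1.9  0.1 -0.4] turn [ 0.    -0.001  0.001] | after turn frame shift [ 1.9  0.1 -0.4]
```

Push on in 2 mm steps until the stop is felt.

>>> {"api": "play_rows", "payload": {
  "plan": [
    [0,0,2,0,0,0,1],
    [0,0,2,0,0,0,1],
    [0,0,0,0,0,0,1],
    [0,0,0,0,0,0,1]
  ]
}}

```text
clock: 60.72
eef_pos: [0.4182, -0.2396, 0.0894]
tool_rot: [-0.293, 0.646, 0.291, 0.643]
ft_force: [-7.7, -3.1, 5.9]
grip_width: 0.0139
```

>>> {"api": "play_rows", "payload": {
  "plan": [
    [0,0,2,0,0,0,1],
    [0,0,2,0,0,0,1],
    [0,0,0,0,0,0,1],
    [0,0,0,0,0,0,1]
  ]
}}

```text
clock: 61.05
eef_pos: [0.4183, -0.2395, 0.0894]
tool_rot: [-0.293, 0.649, 0.288, 0.64]
ft_force: [-14.1, -11.9, 8.5]
grip_width: 0.0137
```

>>> {"api": "play_rows", "payload": {
  "plan": [
    [0,0,-4,0,0,0,1],
    [0,0,0,0,0,0,0.5],
    [0,0,0,0,0,0,-0.2],
    [0,0,0,0,0,0,-0.2],
    [0,0,0,0,0,0,-0.2],
    [-15,0,0,0,0,0,-0.2],
    [-30,0,0,0,0,0,-0.2],
    [-35,0,0,0,0,0,-0.2],
    [-35,0,0,0,0,0,-0.2],
    [0,20,-20,0,0,0,-0.2],
    [0,30,-20,0,0,0,-0.2],
    [0,30,-20,0,0,0,-0.2],
    [0,30,-10,0,0,0,-0.2],
    [0,0,0,0,0,0,-0.2]
  ]
}}

```text
clock: 62.22
eef_pos: [0.2856, -0.2151, 0.2028]
tool_rot: [-0.29, 0.645, 0.293, 0.643]
ft_force: [-0.1, 0.3, -0.2]
grip_width: 0.0514
```

Run:
```python
from h import *
go(.3652,-.2998,.0875,138.8)
for n in("top","scene"):
    p=camera(n);C=cloud(p);print(n,"knob",ring(C,(.418,-.24),.035,.1,.125))
    for c in[(.604,-.282),(.532,-.223),(.517,-.302),(.619,.039)]: print(ring(C,c,.03,.092,.11)[:3])
    save(p,n+"9.png",s=1.5)
```

```text
yaw change 0.1 rx total -0.001
t 62.2 tcp [ 285.6 -215.1  202.8] yaw 138.7 J6 [-0.65 -0.02 -0.37  1.23 -0.   -1.5 ] F [-0.1  0.3 -0.2] w 51.4
  shift [ 114.7 -116.3  -11.1] turn [-0.001 -0.001 -0.005] | after turn frame shift [ 115.3 -115.7  -11.3]
top knob (21, array([ 418.1, -242.2]), array([12.8, 13.1]), 4.7)
(44, array([ 605.9, -282.7]), array([21.9, 20.8]))
(43, array([ 532.9, -224. ]), array([21.1, 21.6]))
(45, array([ 516.6, -301.5]), array([22.2, 20.8]))
(41, array([621.6,  37.6]), array([22.2, 19.9]))
scene knob (31, array([ 417.1, -240.3]), array([14.4, 13.2]), 54.7)
(63, array([ 604. , -282.6]), array([23., 21.]))
(57, array([ 530.9, -223.5]), array([22.5, 22. ]))
(60, array([ 515.5, -301.5]), array([22.4, 21.2]))
(55, array([618.4,  38.9]), array([21.2, 22.4]))
```

View pics/scene9.png

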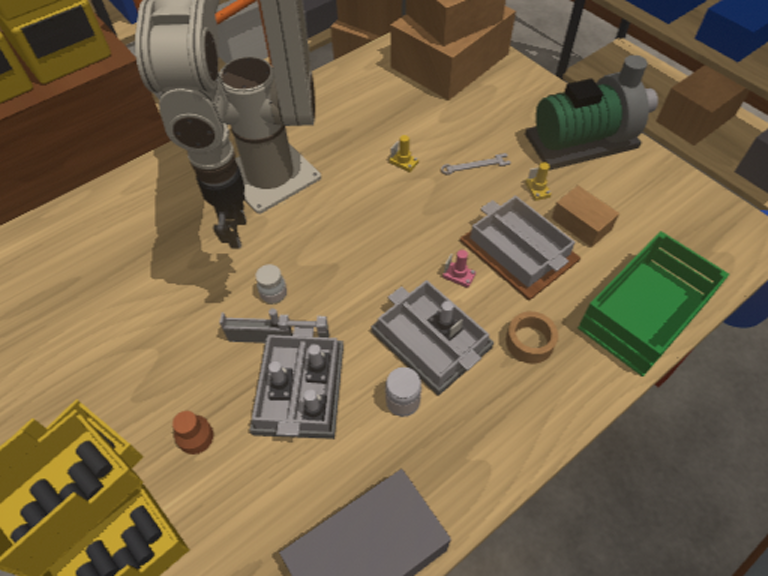

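View pics/top9.png

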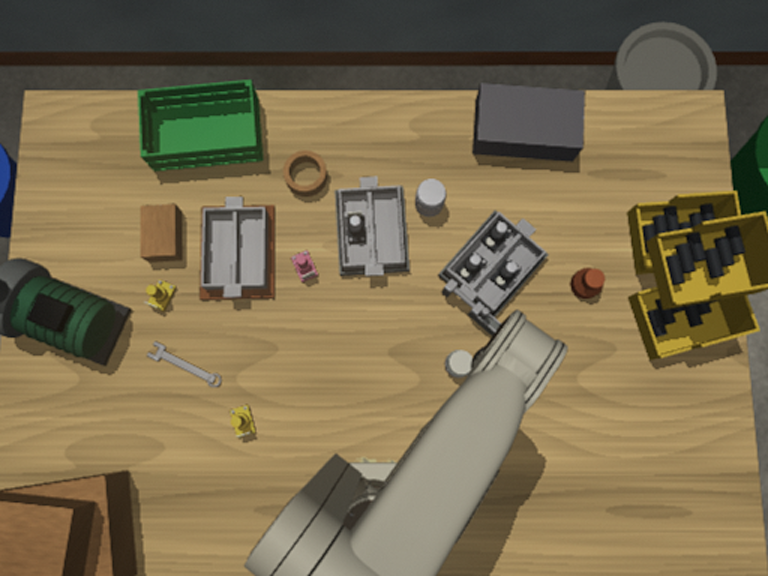

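```bash
python3 -c "
from h import *
print(job_done())"
```

```text
the job is handed in; nothing more can be done
None
```

I finished the job at about 62 s and handed it in. The hand-in reports no verdict, so the checks below are my own.

**Trays:** I drew the bolt back to its stop, then seated the top tray in the cradle and the next in the plain frame. Rim heights measured about 58 mm on all four sides of each, so both sit flat. The last tray is still on its board.

**Housings:** Four were there. The three with flat tags are in the cradle's tray and the one with a standing tag is in the other tray. All four stand upright, with their tops at about 100 mm.

**Bolt:** I pushed it home until I felt the stop. The camera shows the knob about 77 mm from its drawn-back place, against a nominal 78 mm.

**Other things on the bench:** In the last pictures they are where they started. The pink and yellow look-alikes were not touched.

**Oddities:**
- One flat-tag housing in the cradle's tray shifted about 13 mm, most likely the announced knock. It still stands on the floor, close to the end wall, and I left it there.
- The top and scene cameras disagree by 2–4 mm in x. I averaged them.
- No slip from a slackening grip was seen.

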